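# Hang the pipette on the carousel's free hanger

### The arm

A 6-joint arm with a two-finger parallel gripper is mounted at the origin on the work surface. World frame = base frame: x ahead of the robot, y to its left, z up, the work surface at z = 0. Lengths are in mm, angles in rad, forces in N, time in s.
With the tool pointing down it reaches from about 300 to 775 mm from the base axis. Payload 14.6 kg.
Tool frame: the origin (TCP) lies between the finger pads; the fingertips stand manip.finger_overhang ahead of it and the grasp point (between the pads) lies 2 mm behind it (manip.finger_overhang is the distance from the TCP to the fingertips, in mm); z points along the fingers, y is the direction in which the jaws open and shut (so a half turn about z gives the same grasp; the last joint's range is limited). The gripper opens to 94 mm and grips with 3 to 60 N. Pads are 16 mm wide; open, the fingers measure 119 mm over their backs; the gripper's body (75 mm by 177 mm) begins 78 mm behind the grasp point.
Start: joints at [1.082, 0.3, 1.521, -0, 1.321, -0.067], TCP at [225.168, 501.785, 192.346] pointing down, gripper open.
Joint ranges: [-3.03, 3.03], [-0.79, 2.21], [0.23, 2.52], [-1.04, 4.18], [0, 3.07], [-2.55, 2.55]. Speed limits (rad/s): [2.22, 2.22, 2.57, 3.14, 3.14, 3.14].

### API

Orientations are given as [roll, pitch, yaw] about the fixed x, y, z axes, in that order (R = Rz(yaw) Ry(pitch) Rx(roll)).
In Python, from cell import manip gives the robot as it stands.
- The arm moves only by the tool drive_tool, never from a script. Its argument "steps" is a list of rows, each an object with "delta_pos": the shift along the world's x, y, z in mm, a list of three; "yaw": the turn about the world's z in rad; "hand": the finger opening in mm, from 0 to 94. A call has 1 to 5 rows; each row shifts and turns the commanded pose from where the row before left it; what a row does not reach is not made up. A row lasts 1/12 s, in which the tool goes at most 41.7 mm and 7.16 degrees, less where a joint would pass 70% of its speed; a pose out of reach is approached as far as the arm can. A call is refused whole if a number of a shift passes 41.7 or a number of a turn 0.125, either way. A call with a gripper value outside its range is refused whole. The fingers move at their own pace and stop on an object; "squeeze" is the grip in N (left out, the last holds). Time passes only in rows, so rows that do not move let the fingers close. It gives the time, the measured TCP pose, the force and the opening at its end, in the units of the state.
- manip.read_state(): the state, without advancing time (a new reading comes with each control period).
- manip.camera(name): name is "scene" or "side" or "wrist"; returns a dict with "frame" (480x640x3 uint8, red, green, blue), "range_z" (480x640 float32, mm along the optical axis (not along the pixel's ray), 0 where there is no reading), "intrinsics" (3x3 intrinsics, pixels), "position" and "attitude" of the camera in the world. Camera axes: x right, y down, z forward; pixel columns grow to the right and rows downward; lengths in mm; the calibration is good to about 2 mm. A picture is of the moment at which its call begins.
- manip.sign_off(): hands the job in, once; it reports no verdict.
The state is a dict: "clock": time; "joints": joint angles; "qd": joint speeds; "effort": joint torques, N m; "eef_pos": TCP position; "eef_rot": TCP orientation; "wrist_force": force on the tool from outside, world axes, zero at the start; "moment": the same for the moment, N m; "finger_gap": finger opening in mm.
Only numpy, scipy, OpenCV 4.12 (cv2) and the standard library are available. Lean on these libraries where they do the work, as an engineer would, in place of code of your own. Each camera call takes 0.05 s, during which the arm holds its last target.

### The job

Turn the pipette carousel by its knob until the free blue hanger faces the front of the bench, towards the robot, then take the blue pipette from the clear stand and hang it on that hanger: collar down between the back plate and the upturned ends, upright, hanger still at the front. The hanger's height is not known, so lower the pipette gently and feel it take the weight before letting go; do not drop it in or press it or push it hard (15 N at most) against the carousel. Leave the hung pipettes and everything else on the bench alone.

Things in the scene. Friction and masses are not known exactly. Their poses are not given: they have to be found in the camera images.
- carousel: Rotary pipette carousel, fixed to the bench: round grey base 210 mm wide, white turning head, 301 mm tall over all. Six hangers 60 degrees apart, 100 mm from the axis: five carry pipettes, the blue one is free. Origin: on the axis, at the bench. Its front is its -x side (the robot's side; axes as the room's). The body includes head, hangers and hung pipettes.
- head (a joint): Angle (rad) of the carousel's head about the upright axis, counterclockwise from above; 0 or 2 pi: the free blue hanger faces the front (-x). Free from -7 to 7 rad; an even friction of about 0.2 N m holds it where it is left.
- knob (a point): Centre of the round black knob on top of the head, 44 mm wide, 30 mm tall, on the axis, 287 mm above the bench. It is solid with the head: turn it to turn the carousel. Under it a neck 20 mm wide, 11 mm tall, then the flat top of the drum (80 mm wide). The hung pipettes' axes are 100 mm from the knob's, their tops up to 286 mm above the bench.
- free_place (a point): On the centre line of the free hanger's pocket, turning with the head, at the nominal seat height, 178 mm above the bench; its -x points outwards, the way the pocket opens. NOT MEASURED: the hanger was slid by hand on its upright rail and stays there by friction (some 40 N), so the true seat lies anywhere from 18 mm below to 18 mm above this point: feel for it.
- free_back (a point): Middle of the face of the free hanger's flat upright back plate (20 mm wide), 18.5 mm inwards of free_place, nominal seat height; it rises 50 mm above the seat. The hanger is a fork of two level tines, 10 mm wide, 8 mm thick, 20 mm apart, on which a pipette's collar rests; their ends turn up 6 mm, 37 to 42 mm outwards of this face. It flexes down about 1 mm per 5 N.
- pipette_handle (a point): Loose upright pipette, blue button and collar, 218 mm long, some 80 to 140 g. Point on its axis in the white handle, 172 mm above its lower end, 46 mm below its top. Handle: 28 mm along x, 26 mm along y, from 46 mm below to 24 mm above this point. Grip the flat sides, closing along y. The finger rest points to -x, to 39 mm from the axis, 9 to 23 mm above this point.
- pipette_collar (a point): On the pipette's axis at the underside of its collar (32 mm wide, 8 mm tall), 54 mm below the handle point, 118 mm above the lower end: the face that rests on a hanger. Below it the shaft is 14 mm wide.
- stand: Clear acrylic stand fixed to the bench, in which the pipette starts: the collar rests on its top plate, 150 mm above the bench, the shaft in a slot 20 mm wide, open to the stand's -x. Origin on the slot's axis, at the bench. Lift the pipette a little and draw it out along the stand's -x; the plate reaches 27 mm that way, the foot 50 mm.
- pipette_red: Hung pipette with red button and collar, same shape as the loose one, swinging slightly in its own hanger, 60 degrees counterclockwise of the free one seen from above. Leave it untouched. Origin on its axis, at the underside of its collar.
- pipette_yellow: Hung pipette with yellow button and collar, same shape as the loose one, swinging slightly in its own hanger, 120 degrees counterclockwise of the free one seen from above. Leave it untouched. Origin on its axis, at the underside of its collar.
- pipette_green: Hung pipette with green button and collar, same shape as the loose one, swinging slightly in its own hanger, 180 degrees counterclockwise of the free one seen from above. Leave it untouched. Origin on its axis, at the underside of its collar.
- pipette_orange: Hung pipette with orange button and collar, same shape as the loose one, swinging slightly in its own hanger, 240 degrees counterclockwise of the free one seen from above. Leave it untouched. Origin on its axis, at the underside of its collar.
- pipette_grey: Hung pipette with grey button and collar, same shape as the loose one, swinging slightly in its own hanger, 300 degrees counterclockwise of the free one seen from above. Leave it untouched. Origin on its axis, at the underside of its collar.
- bottle0: amber glass sample bottle with cap, 64 mm wide, 135 mm tall; bystander. Origin: centre of its underside.
- bottle1: amber glass sample bottle with cap, 64 mm wide, 135 mm tall; bystander. Origin: centre of its underside.
- bottle2: amber glass sample bottle with cap, 64 mm wide, 135 mm tall; bystander. Origin: centre of its underside.
- beaker: empty glass beaker, 72 mm wide, 92 mm tall; bystander. Origin: centre of its underside.
- tip_box: closed orange tip box, 122 x 82 x 60 mm; bystander. Origin: centre of its underside.
- dish: flat round glass dish with lid, 90 mm wide, 14 mm tall; bystander. Origin: centre of its underside.
- jar: small white jar, 56 mm wide, 55 mm tall; bystander. Origin: centre of its underside.
Things that resemble listed ones, but are neither listed nor needed, are in the scene too. Of the things like the part that bears pipette_handle, leave any that is green or yellow; of the rest the smaller one is meant.

How it is judged:
By the outcome, as a careful person would: the job done as asked, in the order asked, and still so for the second after the job is handed in, with the robot touching nothing.
It also fails if it takes over 64 s, if anything falls off the work surface, if the arm or the gripper's body presses on something with over 40 N, if the wrist force passes 120 N, or if a joint passes its speed limit or range.

## Working session

There is one attempt and no reset: what is moved stays moved. The work goes in short steps, Python scripts to look and compute and a tool call to move; the robot and the scene stay as the last step left them, time stands still between calls to the robot, and variables do not carry over. Pictures are saved under pics/ and viewed, and the job is handed in when it is done.

Besides the shell and the picture viewer there is one more tool, called by a JSON object that holds its "method" and its "body", one argument or row to a line. drive_tool: Moves the arm, as the interface text tells. Its arguments: {"type":"object","properties":{"steps":{"type":"array"},"squeeze":{"type":"number"}},"required":["steps"]}

```bash
ls; mkdir -p pics; python3 - <<'E'
from cell import manip
import cv2,numpy as np
print(manip.read_state()); print(manip.finger_overhang)
for n in ("scene","side","wrist"):
    c=manip.camera(n); cv2.imwrite(f"pics/{n}0.png",c["frame"][:,:,::-1]); print(n,c["intrinsics"],c["position"],c["attitude"])
    np.savez(f"pics/{n}0.npz",**c)
E
```

```text
pics
{'clock': 0.0, 'joints': array([ 1.08237974e+00,  3.00440108e-01,  1.52159175e+00,  3.84224601e-05,
        1.32067353e+00, -6.65777565e-02]), 'qd': array([ 0.00138605,  0.0003326 ,  0.00043161,  0.00219549, -0.00034115,
        0.00049025]), 'effort': array([ 1.01253620e-03, -5.31807768e+01, -3.52741277e+01,  7.08496361e-02,
        2.42885237e-02, -3.87166165e-05]), 'eef_pos': array([225.04440056, 501.55145273, 191.79881801]), 'eef_rot': array([-3.14048486e+00, -1.11162318e-04,  2.71974423e+00]), 'wrist_force': array([-0.13321317, -0.21281366, -0.50619531]), 'moment': array([ 0.01029648, -0.01697843, -0.01855547]), 'finger_gap': 94.20306406599208}
17.0
scene [[450.51340312   0.         314.30383114]
 [  0.         450.51340312 235.89339698]
 [  0.           0.           1.        ]] [1393.72166838 -541.71241168  824.86163272] [-2.1760044   0.00592548  0.99554303]
side [[623.70837675   0.         319.40708501]
 [  0.         623.70837675 242.35460172]
 [  0.           0.           1.        ]] [ -395.57340572 -1219.65162961  1129.06910568] [-2.12292379  0.01136248 -0.70773252]
wrist [[379.34851966   0.         321.71153508]
 [  0.         379.34851966 242.41260178]
 [  0.           0.           1.        ]] [158.46811395 532.45136569 382.80274713] [ 2.88513607e+00 -4.60885333e-04  1.14974460e+00]
```

View pics/scene0.png

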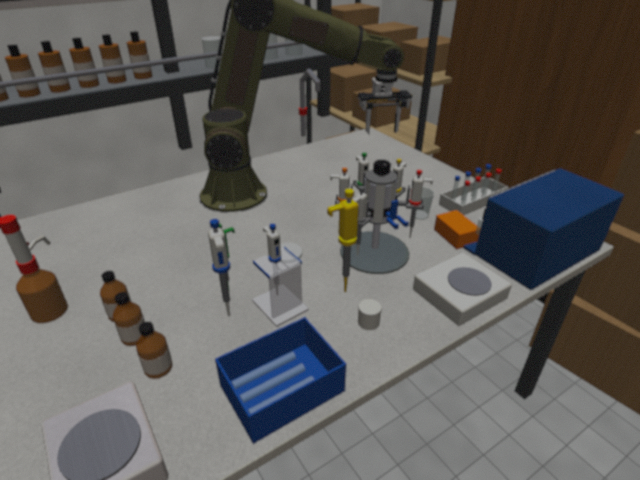

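View pics/side0.png

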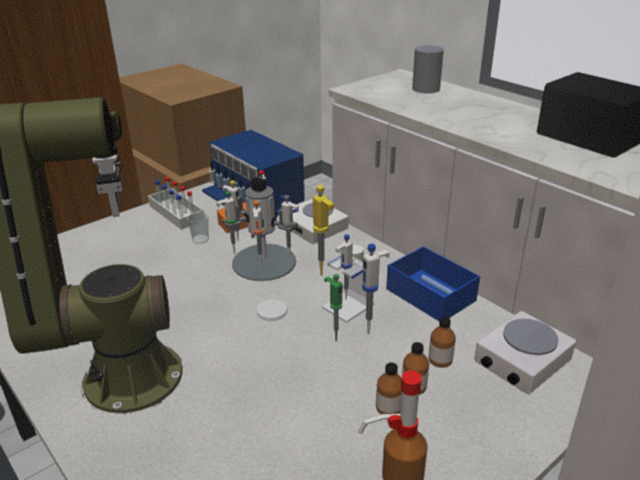

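View pics/wrist0.png

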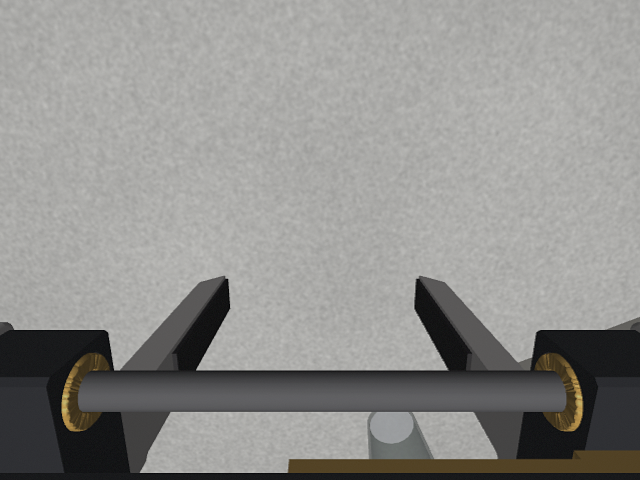

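```bash
cat > h.py <<'E'
import numpy as np,cv2
from scipy.spatial.transform import Rotation as Ro
def Rm(a): return Ro.from_euler('xyz',a).as_matrix()
def load(n): return dict(np.load(f"pics/{n}.npz"))
def grab(n,tag):
    from cell import manip
    c=manip.camera(n); np.savez(f"pics/{tag}.npz",**c); cv2.imwrite(f"pics/{tag}.png",c["frame"][:,:,::-1]); return c
def ray(c,u,v):
    K=c["intrinsics"]; d=np.linalg.inv(K)@np.array([u,v,1.]); return c["position"],Rm(c["attitude"])@d
def plane(c,u,v,z):
    o,d=ray(c,u,v); return o+d*(z-o[2])/d[2]
def pt(c,u,v,z=None):
    o,d=ray(c,u,v); z=c["range_z"][int(v),int(u)] if z is None else z; return o+d*z
def cloud(c):
    v,u=np.mgrid[:480,:640]; K=c["intrinsics"]; z=c["range_z"]
    P=np.stack([(u-K[0,2])/K[0,0]*z,(v-K[1,2])/K[1,1]*z,z],-1)@Rm(c["attitude"]).T+c["position"]
    P[z==0]=np.nan; return P
def proj(c,p):
    q=Rm(c["attitude"]).T@(np.array(p)-c["position"]); q=c["intrinsics"]@q; return q[:2]/q[2]
def tri(c1,p1,c2,p2):
    o1,d1=ray(c1,*p1);o2,d2=ray(c2,*p2); d1=d1/np.linalg.norm(d1);d2=d2/np.linalg.norm(d2)
    s=np.linalg.lstsq(np.stack([d1,-d2],1),o2-o1,rcond=None)[0]; a=o1+s[0]*d1;b=o2+s[1]*d2
    return (a+b)/2,np.linalg.norm(a-b)
def crop(n,x0,y0,x1,y1,s,out):
    im=cv2.imread(f"pics/{n}.png")[y0:y1,x0:x1]; cv2.imwrite(f"pics/{out}.png",cv2.resize(im,None,fx=s,fy=s,interpolation=cv2.INTER_CUBIC))
E
python3 - <<'E'
from h import *
crop("scene0",190,130,450,330,3,"cs"); crop("side0",200,150,400,350,3,"cd")
E
```

```text
(no output)
```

View pics/cs.png

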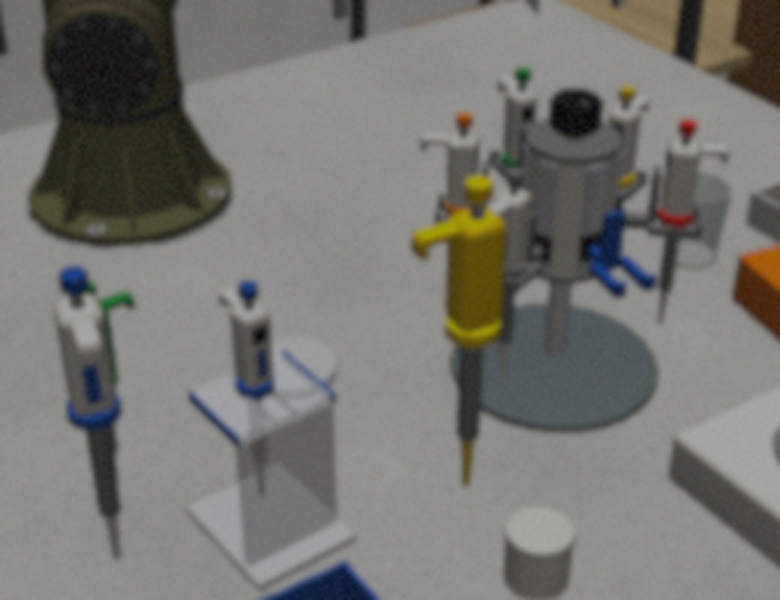

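View pics/cd.png

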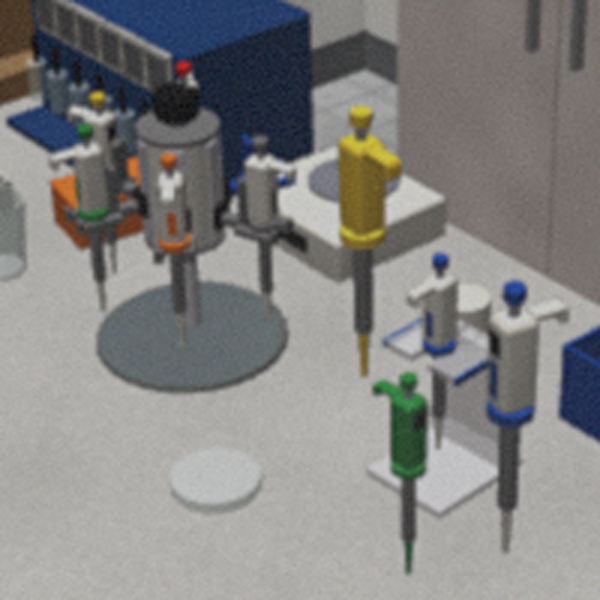

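```bash
python3 - <<'E'
from h import *
S=load("scene0");D=load("side0")
for n,c in(("scene",S),("side",D)):
    P=cloud(c); rgb=c["frame"].astype(int); hsv=cv2.cvtColor(c["frame"],cv2.COLOR_RGB2HSV)
    ok=(P[...,0]>200)&(P[...,0]<900)&(P[...,1]>-500)&(P[...,1]<400)
    m=(hsv[...,2]<50)&ok&(P[...,2]>255)&(P[...,2]<320)
    k,lab,st,ce=cv2.connectedComponentsWithStats(m.astype(np.uint8))
    for i in range(1,k):
        if st[i,4]>20: print(n,"black",ce[i].round(1),st[i],np.nanmedian(P[lab==i],0).round(0),np.nanmin(P[lab==i],0).round(),np.nanmax(P[lab==i],0).round())
    m=(hsv[...,0]>100)&(hsv[...,0]<130)&(hsv[...,1]>120)&ok&(P[...,2]>60)
    k,lab,st,ce=cv2.connectedComponentsWithStats(m.astype(np.uint8))
    for i in range(1,k):
        if st[i,4]>8: print(n,"blue",ce[i].round(1),st[i],np.nanmedian(P[lab==i],0).round(0),np.nanmin(P[lab==i],0).round(),np.nanmax(P[lab==i],0).round())
    # things above 60mm
    for zlo,zhi in((215,280),):
        m=ok&(P[...,2]>zlo)&(P[...,2]<zhi)
        k,lab,st,ce=cv2.connectedComponentsWithStats(m.astype(np.uint8))
        for i in range(1,k):
            if st[i,4]>20: print(n,"hi",ce[i].round(1),st[i,4],np.nanmedian(P[lab==i],0).round(0),np.nanmin(P[lab==i],0).round(),np.nanmax(P[lab==i],0).round())
E
```

```text
scene black [381.3 167.7] [374 161  16  15 193] [576. 196. 293.] [552. 181. 266.] [589. 219. 304.]
scene blue [393.3 214.1] [385 200  22  28 211] [644. 191. 177.] [609. 167. 152.] [691. 209. 225.]
scene blue [214.2 223.2] [211 220   7   8  48] [ 578. -278.  288.] [ 568. -285.  278.] [ 583. -269.  293.]
scene blue [272.1 226.1] [270 224   5   6  21] [ 606. -152.  249.] [ 598. -155.  242.] [ 610. -146.  252.]
scene blue [220.1 257.7] [218 253   5  11  36] [ 588. -280.  200.] [ 585. -284.  184.] [ 590. -276.  214.]
scene blue [274.  259.3] [269 257  11   5  27] [ 612. -156.  158.] [ 596. -165.  153.] [ 619. -144.  161.]
scene blue [221.2 269. ] [213 264  16   9  69] [ 588. -282.  167.] [ 565. -297.  158.] [ 593. -262.  171.]
scene blue [268.7 351.6] [ 216  318  124   99 1499] [ 763. -272.   77.] [ 758. -381.   60.] [ 899. -162.   94.]
scene hi [368.8 190.3] 1848 [596. 178. 249.] [430. -29. 215.] [681. 342. 280.]
scene hi [342.1 179. ] 242 [506. 124. 250.] [473.  98. 216.] [518. 146. 280.]
scene hi [418.  183.9] 277 [636. 279. 247.] [607. 258. 215.] [658. 315. 279.]
scene hi [394.5 201.9
[... 1122 characters left out ...]
 555. -271.  186.] [ 557. -269.  211.]
side blue [369.7 288.3] [363 285  15   7  55] [ 561. -288.  167.] [ 549. -303.  157.] [ 582. -265.  172.]
side hi [262.  175.2] 26 [632. 281. 267.] [625. 275. 251.] [659. 305. 279.]
side hi [230.5 199.4] 412 [481. 228. 244.] [427. 204. 215.] [553. 337. 280.]
side hi [258.7 201.5] 702 [545. 174. 253.] [472.  94. 215.] [613. 253. 280.]
side hi [287.3 205.6] 207 [598. 107. 239.] [583.  70. 215.] [651. 202. 272.]
side hi [321.  208.6] 328 [648.  11. 251.] [636. -38. 215.] [679.  46. 280.]
side hi [344.6 243.7] 149 [ 598. -154.  227.] [ 561. -167.  215.] [ 615. -138.  254.]
side hi [373.1 260.8] 407 [ 568. -287.  251.] [ 547. -298.  215.] [ 623. -257.  279.]
```

```bash
python3 - <<'E'
from h import *
crop("scene0",235,210,325,330,6,"cs2"); crop("side0",315,220,415,340,6,"cd2")
E
```

```text
(no output)
```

View pics/cs2.png

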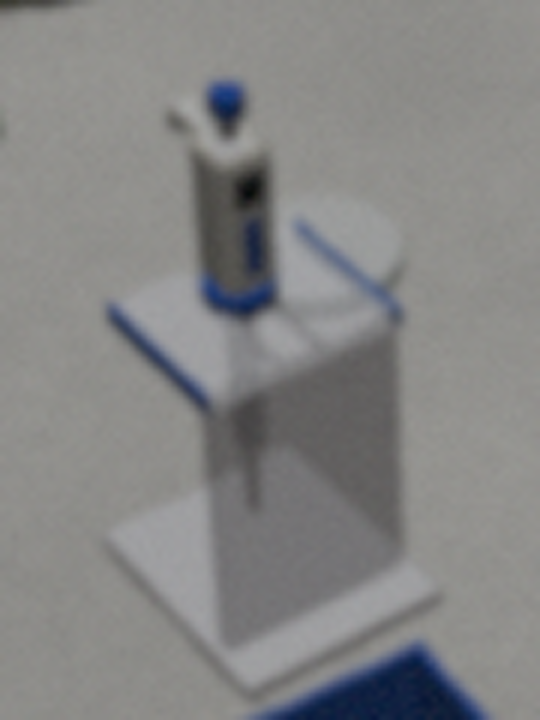

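View pics/cd2.png

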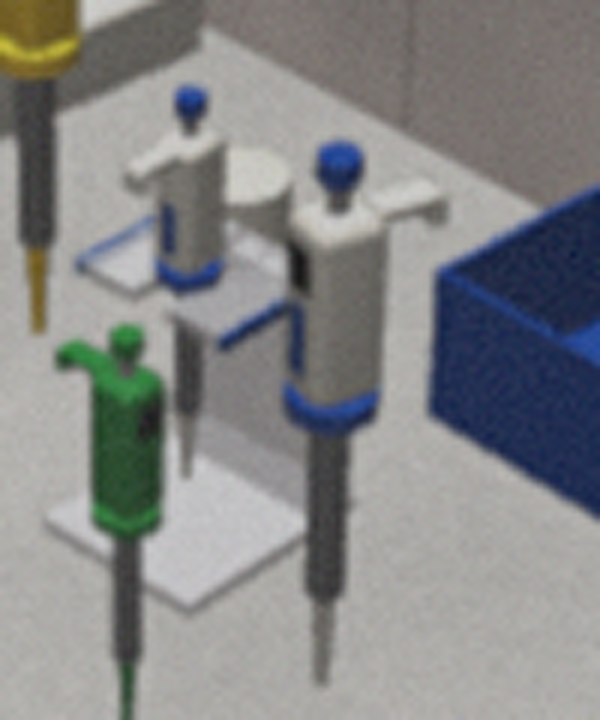

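```bash
python3 - <<'E'
from h import *
from scipy.optimize import least_squares
S=load("scene0");D=load("side0")
for c,L,o in((S,[((110,308),(208,405)),((297,222),(397,315))],(235,210)),(D,[((80,262),(152,218)),((222,346),(285,305))],(315,220))):
    for a,b in L:
        A=plane(c,o[0]+a[0]/6,o[1]+a[1]/6,150);B=plane(c,o[0]+b[0]/6,o[1]+b[1]/6,150)
        print(A.round(1),B.round(1),np.degrees(np.arctan2(*(A-B)[[1,0]])),np.linalg.norm(A-B))
# foot corners z~6
for c,q,o in((S,[(108,537),(252,692),(440,592)],(235,210)),(D,[(45,520),(190,610),(310,520)],(315,220))):
    print([plane(c,o[0]+a[0]/6,o[1]+a[1]/6,6).round(0) for a in q])
# button tops: tri
hs={}
def cen(c,x0,y0,x1,y1):
    h=cv2.cvtColor(c["frame"],cv2.COLOR_RGB2HSV)[y0:y1,x0:x1]; m=(h[...,0]>100)&(h[...,0]<130)&(h[...,1]>110)
    v,u=np.nonzero(m); return u.mean()+x0,v.mean()+y0
a=cen(S,265,220,280,234);b=cen(D,340,230,353,241);print("button",a,b,tri(S,a,D,b))
a=cen(S,265,254,284,264);b=cen(D,338,261,354,270);print("collar",a,b,tri(S,a,D,b),plane(S,*a,154),plane(D,*b,154))
for n,c in(("S",S),("D",D)):
    P=cloud(c).reshape(-1,3)
    for nm,x,y,r,z0,z1 in(("knob",567,198,22,276,299),("drum",567,198,40,190,255),):
        Q=P[(np.hypot(P[:,0]-x,P[:,1]-y)<r+12)&(P[:,2]>z0)&(P[:,2]<z1)]
        f=least_squares(lambda p:np.hypot(Q[:,0]-p[0],Q[:,1]-p[1])-r,[x,y],loss="soft_l1");print(n,nm,len(Q),f.x)
    Q=P[(np.hypot(P[:,0]-604,P[:,1]+152)<25)&(P[:,2]>165)&(P[:,2]<215)]
    Q2=P[(np.hypot(P[:,0]-604,P[:,1]+152)<50)&(np.hypot(P[:,0]-604,P[:,1]+152)>22)&(P[:,2]>210)&(P[:,2]<240)]
    print(n,"handle",Q.mean(0),Q.min(0),Q.max(0),"rest",Q2.mean(0) if len(Q2) else 0,len(Q2))
    hs=cv2.cvtColor(c["frame"],cv2.COLOR_RGB2HSV).reshape(-1,3)
    for nm,lo,hi in(("red",172,8),("orange",8,18),("yellow",22,34),("green",45,85)):
        hh=(hs[:,0]>lo)&(hs[:,0]<hi) if lo<hi else (hs[:,0]>lo)|(hs[:,0]<hi)
        m=hh&(hs[:,1]>120)&(np.abs(np.hypot(P[:,0]-567,P[:,1]-198)-97)<25)&(P[:,2]>268)&(P[:,2]<295)
        if m.sum()>3:
            q=np.median(P[m],0); print(n,nm,m.sum(),q.round(),np.degrees(np.arctan2(q[1]-198,q[0]-567)))
E
```

```text
[ 582.6 -197.6  150. ] [ 658.5 -193.4  150. ] -176.83362749310731 76.0445506635632
[ 572.9 -104.6  150. ] [ 650.7 -102.7  150. ] -178.5640324664903 77.79438448288987
[ 573.3 -109.1  150. ] [ 624.4 -103.3  150. ] -173.54946656960146 51.45133058831565
[ 576.2 -204.1  150. ] [ 620.7 -199.2  150. ] -173.70921601552658 44.83027684131345
[array([ 557., -199.,    6.]), array([ 675., -192.,    6.]), array([667., -95.,   6.])]
[array([ 552., -106.,    6.]), array([ 558., -204.,    6.]), array([ 650., -192.,    6.])]
button (np.float64(272.0952380952381), np.float64(226.0952380952381)) (np.float64(346.4), np.float64(236.4)) (array([ 603.19740454, -150.45885295,  247.01225625]), np.float64(0.13290699090769034))
collar (np.float64(274.16129032258067), np.float64(259.03225806451616)) (np.float64(346.12), np.float64(265.56)) (array([ 603.35602144, -151.04583299,  150.98299074]), np.float64(0.5594434973984104)) [ 607.15209139 -153.106497    154.        ] [ 600.40791938 -153.93843141  154.        ]
S knob 142 [564.56576208 208.07792075]
S drum 637 [565.49312195 207.49308742]
S handle [ 610.5238691  -153.28550585  190.52046787] [ 590.01731178 -163.45164147  165.37260407] [ 618.91247068 -136.55837353  214.94728941] rest [ 571.36138279 -152.25616172  225.37101369] 31
S red 18 [632. 281. 280.] 52.022927451523714
S orange 14 [505. 127. 277.] -131.1630981784855
S yellow 10 [534. 298. 271.] 108.47084321231176
S green 5 [472. 220. 285.] 167.18979868750216
D knob 115 [567.10355861 206.42106973]
D drum 394 [566.99480375 206.76079473]
D handle [ 597.6152963  -157.14032005  190.81762874] [ 584.77976722 -167.86368419  165.5752499 ] [ 620.51568541 -138.83103759  214.76633154] rest [ 571.00938651 -152.30936763  223.12104404] 35
D red 16 [628. 279. 281.] 53.055662865348786
D orange 18 [500. 127. 276.] -133.27755098253314
D yellow 12 [531. 296. 272.] 110.23679424566765
D green 14 [465. 224. 284.] 165.62215011305062
```

{"method": "drive_tool", "body": {
  "steps": [
    {"delta_pos": [5,-5,38],"yaw": 0,"hand": 94},
    {"delta_pos": [10,-8,39],"yaw": 0.12,"hand": 80},
    {"delta_pos": [12,-10,38],"yaw": 0.12,"hand": 70},
    {"delta_pos": [18,-16,32],"yaw": 0.12,"hand": 70},
    {"delta_pos": [28,-24,6],"yaw": 0.12,"hand": 70}
  ]
}}

```text
clock: 0.57
eef_pos: [297.4, 440.2, 350.8]
eef_rot: [3.136, 0.005, -3.079]
wrist_force: [0.2, 0.6, 0.2]
finger_gap: 71.7
```

{"method": "drive_tool", "body": {
  "steps": [
    {"delta_pos": [29,-25,0],"yaw": 0.12,"hand": 70},
    {"delta_pos": [29,-25,0],"yaw": 0.12,"hand": 70},
    {"delta_pos": [29,-25,0],"yaw": 0,"hand": 70},
    {"delta_pos": [29,-25,0],"yaw": 0,"hand": 70},
    {"delta_pos": [29,-25,0],"yaw": 0,"hand": 70}
  ]
}}

```text
clock: 0.98
eef_pos: [440.7, 315.6, 345.0]
eef_rot: [-3.142, -0.0, -2.859]
wrist_force: [0.4, 0.6, 0.0]
finger_gap: 70.1
```

{"method": "drive_tool", "body": {
  "steps": [
    {"delta_pos": [29,-25,0],"yaw": 0,"hand": 70},
    {"delta_pos": [29,-25,0],"yaw": 0,"hand": 70},
    {"delta_pos": [29,-25,0],"yaw": 0,"hand": 70},
    {"delta_pos": [29,-25,0],"yaw": 0,"hand": 70},
    {"delta_pos": [0,0,0],"yaw": 0,"hand": 70}
  ]
}}

```text
clock: 1.4
eef_pos: [559.0, 212.7, 343.5]
eef_rot: [-3.141, -0.002, -2.864]
wrist_force: [-0.4, -0.1, -0.3]
finger_gap: 69.9
```

```bash
python3 - <<'E'
from h import *
c=grab("wrist","w1")
from cell import manip
print(manip.read_state()["eef_pos"],manip.read_state()["joints"])
E
```

```text
[557.29555318 214.7444809  343.76472339] [ 3.06589737e-01  3.54933421e-01  1.10571452e+00 -2.35181571e-04
  1.68300853e+00 -1.54326893e+00]
```

View pics/w1.png

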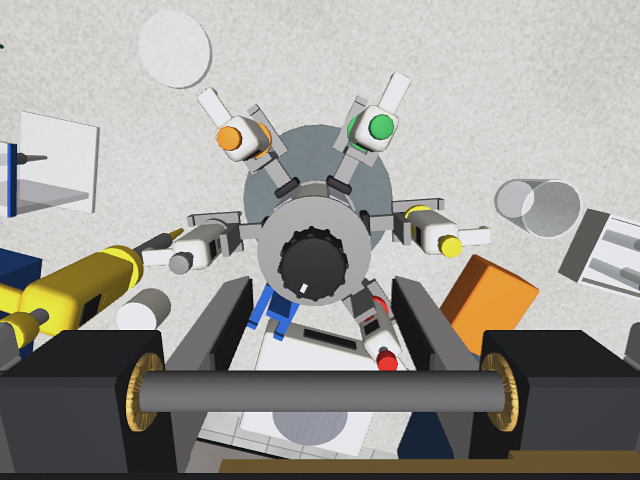

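```bash
cat >> h.py <<'E'
def knob(c):
    P=cloud(c); v=c["frame"].max(2); m=((P[...,2]>285)&(P[...,2]<312)&(np.hypot(P[...,0]-566,P[...,1]-207)<40)).astype(np.uint8)
    m[P[...,2]<296]=0
    cs,_=cv2.findContours(m,cv2.RETR_EXTERNAL,cv2.CHAIN_APPROX_NONE); k=max(cs,key=cv2.contourArea)
    (u,w),r=cv2.minEnclosingCircle(k); return plane(c,u,w,302),(u,w,r),P[m>0].mean(0)
E
python3 - <<'E'
from h import *
c=load("w1"); print(knob(c))
P=cloud(c); 
Q=P[(P[...,2]>255)&(P[...,2]<266)&(np.hypot(P[...,0]-566,P[...,1]-207)<60)]; print(Q.mean(0),Q.min(0),Q.max(0))
K=P[(P[...,2]>296)&(P[...,2]<310)&(np.hypot(P[...,0]-566,P[...,1]-207)<40)]; print(len(K),np.percentile(K,1,axis=0),np.percentile(K,99,axis=0))
E
```

```text
(array([565.20839631, 208.99595608, 302.        ]), (312.471435546875, 267.6618957519531, 35.62824249267578), array([566.06081715, 209.09112105, 299.38044088]))
[559.23306529 207.59577517 260.62254983] [524.26167148 166.50179901 255.12774063] [610.21438433 252.19116476 263.07196831]
3399 [546.10368868 188.44760942 296.28604709] [587.46211644 230.06549109 301.18245979]
```

{"method": "drive_tool", "body": {
  "steps": [
    {"delta_pos": [7.5,-5,0],"yaw": 0,"hand": 66},
    {"delta_pos": [0,0,-10],"yaw": 0,"hand": 66},
    {"delta_pos": [0,0,-5],"yaw": 0,"hand": 66},
    {"delta_pos": [0,0,0],"yaw": 0,"hand": 66},
    {"delta_pos": [0,0,0],"yaw": 0,"hand": 66}
  ]
}}

```text
clock: 1.87
eef_pos: [562.5, 212.7, 329.9]
eef_rot: [3.142, -0.001, -2.858]
wrist_force: [-0.1, -0.5, 0.0]
finger_gap: 65.8
```

```bash
python3 - <<'E'
from h import *
from cell import manip
print(manip.read_state()["eef_pos"])
c=grab("wrist","w2")
print(manip.read_state()["eef_pos"])
print(knob(c))
P=cloud(c);K=P[(P[...,2]>296)&(P[...,2]<310)&(np.hypot(P[...,0]-566,P[...,1]-207)<40)]; a,b=np.percentile(K,1,axis=0),np.percentile(K,99,axis=0); print((a+b)/2,b-a)
E
```

```text
[562.49180982 212.68672423 329.87676762]
[562.66247409 212.60768582 330.30920568]
(array([564.59347405, 208.78115816, 302.        ]), (313.3704528808594, 268.38055419921875, 37.65496063232422), array([565.95277193, 209.05461692, 299.35113213]))
[566.66508062 209.19244082 298.68218914] [41.45214749 41.40019461  4.74282128]
```

View pics/w2.png

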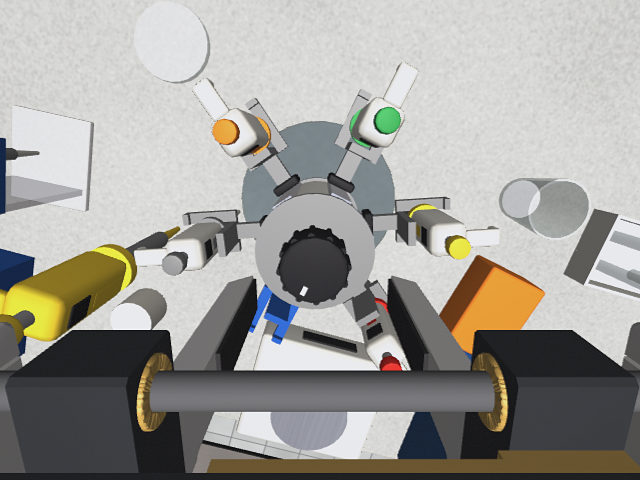

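{"method": "drive_tool", "body": {
  "steps": [
    {"delta_pos": [3.7,-3.6,-10],"yaw": 0,"hand": 60},
    {"delta_pos": [0,0,-15],"yaw": 0,"hand": 60},
    {"delta_pos": [0,0,-11],"yaw": 0,"hand": 60},
    {"delta_pos": [0,0,-4],"yaw": 0,"hand": 60},
    {"delta_pos": [0,0,0],"yaw": 0,"hand": 60}
  ],
  "squeeze": 20
}}

```text
clock: 2.33
eef_pos: [566.5, 208.4, 288.9]
eef_rot: [-3.142, -0.002, -2.859]
wrist_force: [0.3, 0.2, -0.2]
finger_gap: 60.1
```

{"method": "drive_tool", "body": {
  "steps": [
    {"delta_pos": [0,0,0],"yaw": 0,"hand": 60}
  ]
}}

```text
clock: 2.42
eef_pos: [566.9, 208.5, 290.5]
eef_rot: [3.142, 0.0, -2.859]
wrist_force: [0.5, 0.2, 0.2]
finger_gap: 60.0
```

{"method": "drive_tool", "body": {
  "steps": [
    {"delta_pos": [0,0,0],"yaw": 0,"hand": 46},
    {"delta_pos": [0,0,0],"yaw": 0,"hand": 44},
    {"delta_pos": [0,0,0],"yaw": 0,"hand": 42}
  ],
  "squeeze": 8
}}

```text
clock: 2.67
eef_pos: [566.9, 208.5, 290.7]
eef_rot: [-3.142, 0.001, -2.859]
wrist_force: [-0.4, 0.9, 0.3]
finger_gap: 44.3
```

{"method": "drive_tool", "body": {
  "steps": [
    {"delta_pos": [0,0,0],"yaw": 0,"hand": 30},
    {"delta_pos": [0,0,0],"yaw": 0,"hand": 30},
    {"delta_pos": [0,0,0],"yaw": 0,"hand": 30}
  ],
  "squeeze": 25
}}

```text
clock: 2.92
eef_pos: [566.8, 208.5, 290.2]
eef_rot: [-3.142, 0.0, -2.859]
wrist_force: [-0.0, 0.1, 0.1]
finger_gap: 30.5
```

```bash
python3 - <<'E'
from h import *
for n in("wrist","scene","side"): grab(n,n[0]*2+"3" if n!="side" else "sd3")
crop("ss3",320,100,450,250,4,"c1"); crop("sd3",190,60,350,220,4,"c2")
E
ls pics
```

```text
c1.png
c2.png
cd.png
cd2.png
cs.png
cs2.png
scene0.npz
scene0.png
sd3.npz
sd3.png
side0.npz
side0.png
ss3.npz
ss3.png
w1.npz
w1.png
w2.npz
w2.png
wrist0.npz
wrist0.png
ww3.npz
ww3.png
```

View pics/ww3.png

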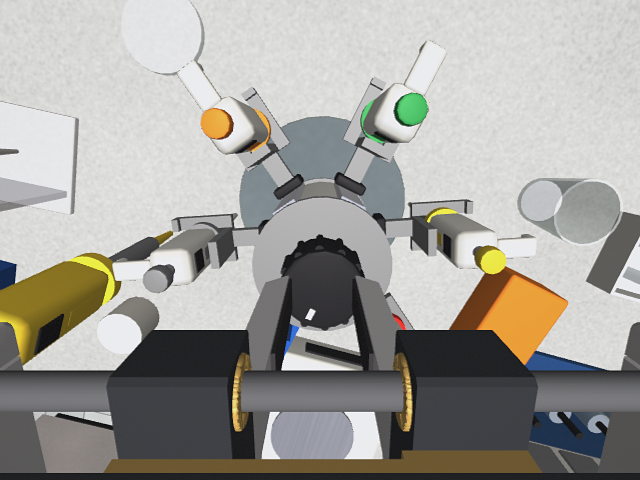

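View pics/c1.png

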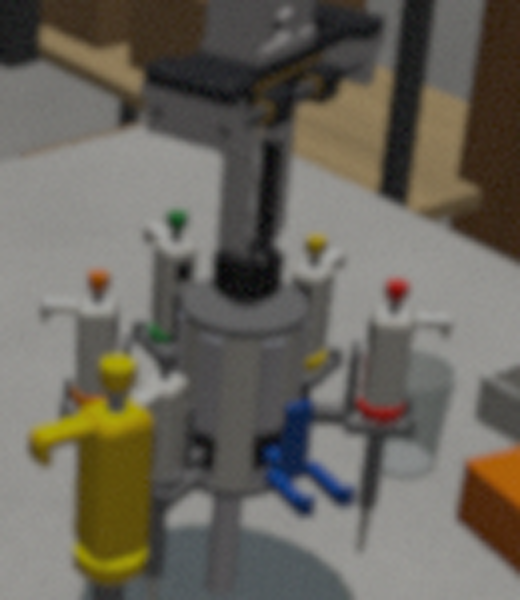

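View pics/c2.png

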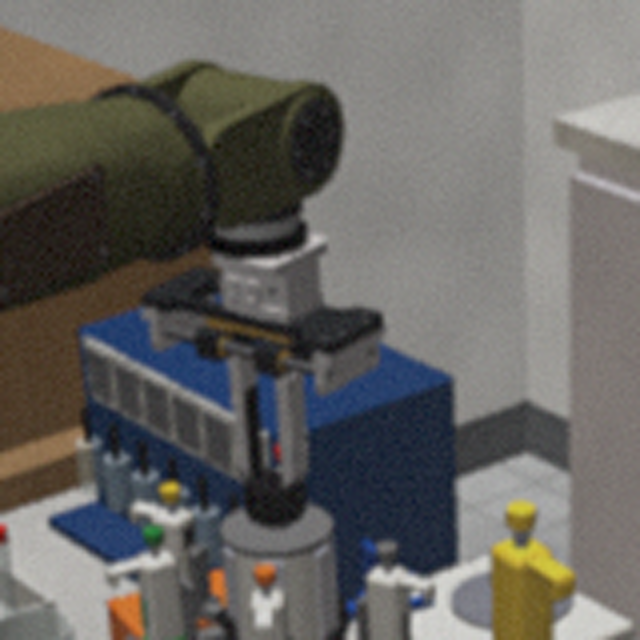

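```bash
python3 - <<'E'
from h import *
from cell import manip
print(manip.read_state()["eef_pos"],manip.read_state()["finger_gap"],manip.read_state()["wrist_force"])
c=load("ww3");P=cloud(c)
print(c["position"],c["attitude"])
for u,v in((281,285),(281,300),(275,300),(365,285),(366,300),(322,270),(322,300),(322,320),(300,310),(294,285),(352,285)): print(u,v,P[v,u].round(1))
for n in("ss3","sd3"):
    c=load(n); print(n,proj(c,[566.5,208.5,302]),proj(c,[566.5,208.5,272]),proj(c,manip.read_state()["eef_pos"]))
E
```

```text
[566.80760581 208.47023229 290.17102458] 30.07354761498592 [0.71853056 0.42646381 0.56258799]
[496.58389842 188.43378384 481.18360063] [ 2.88387520e+00 -1.43426163e-03  1.85438751e+00]
281 285 [563.8 188.4 314.5]
281 300 [563.3 190.1 332.1]
275 300 [563.9 187.7 332.3]
365 285 [552.9 226.2 314.3]
366 300 [553.4 224.8 331.7]
322 270 [556.3 206.3 299.4]
322 300 [571.6 210.7 300.4]
322 320 [583.1 214.1 298.9]
300 310 [580.4 201.4 299.7]
294 285 [567.5 194.8 300.7]
352 285 [558.4 222.5 303.2]
ss3 [382.6363198  161.76880836] [381.74628276 171.91292244] [382.34809896 165.84755271]
sd3 [257.40205878 179.31068765] [258.02508581 188.18367998] [257.73698919 182.80018324]
```

```bash
python3 - <<'E'
from h import *
c=load("ww3");P=cloud(c)
for v in range(262,300,3): print(v,[(u,P[v,u].round(0).tolist()) for u in (268,276,284,360,368)])
for n,t in(("wrist0",None),("w2",None)):
    c=load(n);P=cloud(c);print(n,c["position"])
    for v in range(270,300,4): print(v,[(u,P[v,u].round(0).tolist()) for u in (215,224,238,246,400,420)])
crop("ww3",230,220,420,340,4,"c3")
E
```

```text
262 [(268, [573.0, 177.0, 261.0]), (276, [572.0, 182.0, 260.0]), (284, [562.0, 187.0, 286.0]), (360, [557.0, 231.0, 261.0]), (368, [556.0, 235.0, 261.0])]
265 [(268, [575.0, 177.0, 260.0]), (276, [573.0, 182.0, 262.0]), (284, [562.0, 187.0, 292.0]), (360, [549.0, 225.0, 296.0]), (368, [558.0, 236.0, 261.0])]
268 [(268, [577.0, 178.0, 261.0]), (276, [576.0, 183.0, 260.0]), (284, [562.0, 188.0, 297.0]), (360, [551.0, 225.0, 297.0]), (368, [560.0, 237.0, 260.0])]
271 [(268, [579.0, 178.0, 261.0]), (276, [578.0, 183.0, 260.0]), (284, [563.0, 188.0, 298.0]), (360, [554.0, 226.0, 292.0]), (368, [562.0, 238.0, 259.0])]
274 [(268, [581.0, 179.0, 259.0]), (276, [580.0, 184.0, 260.0]), (284, [564.0, 188.0, 300.0]), (360, [554.0, 226.0, 297.0]), (368, [563.0, 238.0, 262.0])]
277 [(268, [583.0, 179.0, 261.0]), (276, [581.0, 184.0, 261.0]), (284, [563.0, 189.0, 304.0]), (360, [553.0, 225.0, 304.0]), (368, [565.0, 238.0, 262.0])]
280 [(268, [585.0, 180.0, 260.0]), (276, [564.0, 185.0, 309.0]), (284, [563.0, 189.0, 308.0]), (360, [553.0, 225.0, 308.0]), (368, [552.0, 228.0, 309.0])]
283 [(268, [565
[... 3199 characters left out ...]
, (224, [727.0, 113.0, -0.0]), (238, [565.0, 174.0, 356.0]), (246, [564.0, 177.0, 356.0]), (400, [544.0, 246.0, 356.0]), (420, [646.0, 388.0, 1.0])]
290 [(215, [738.0, 101.0, -2.0]), (224, [566.0, 169.0, 361.0]), (238, [565.0, 175.0, 361.0]), (246, [564.0, 178.0, 359.0]), (400, [544.0, 245.0, 361.0]), (420, [542.0, 253.0, 361.0])]
294 [(215, [743.0, 103.0, -1.0]), (224, [566.0, 170.0, 365.0]), (238, [564.0, 176.0, 366.0]), (246, [565.0, 179.0, 363.0]), (400, [544.0, 244.0, 366.0]), (420, [542.0, 253.0, 365.0])]
298 [(215, [750.0, 104.0, -2.0]), (224, [565.0, 171.0, 371.0]), (238, [564.0, 176.0, 369.0]), (246, [565.0, 179.0, 367.0]), (400, [546.0, 244.0, 367.0]), (420, [542.0, 251.0, 370.0])]
```

View pics/c3.png

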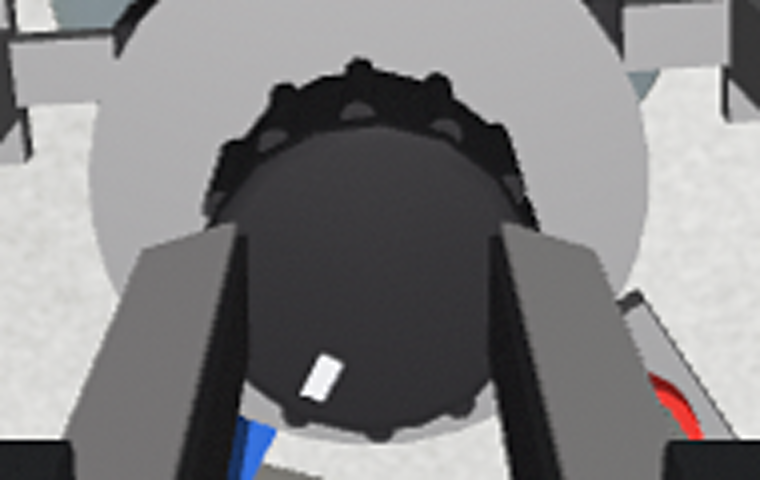

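{"method": "drive_tool", "body": {
  "steps": [
    {"delta_pos": [0,0,3],"yaw": 0,"hand": 62},
    {"delta_pos": [0,0,0],"yaw": 0,"hand": 62},
    {"delta_pos": [0,0,-4],"yaw": 0,"hand": 62},
    {"delta_pos": [0,0,-6],"yaw": 0,"hand": 62},
    {"delta_pos": [0,0,-6],"yaw": 0,"hand": 62}
  ],
  "squeeze": 8
}}

```text
clock: 3.48
eef_pos: [566.7, 208.5, 276.4]
eef_rot: [-3.142, -0.0, -2.859]
wrist_force: [0.1, 0.0, -0.6]
finger_gap: 59.6
```

{"method": "drive_tool", "body": {
  "steps": [
    {"delta_pos": [0,0,-5],"yaw": 0,"hand": 60},
    {"delta_pos": [0,0,-5],"yaw": 0,"hand": 60},
    {"delta_pos": [0,0,-3],"yaw": 0,"hand": 60},
    {"delta_pos": [0,0,0],"yaw": 0,"hand": 60}
  ]
}}

```text
clock: 3.82
eef_pos: [566.6, 208.4, 263.2]
eef_rot: [-3.142, -0.001, -2.859]
wrist_force: [0.0, 0.1, -0.5]
finger_gap: 59.8
```

```bash
python3 - <<'E'
from h import *
c=grab("wrist","w4")
from cell import manip
print(manip.read_state()["eef_pos"])
crop("w4",190,220,450,360,3,"c4")
P=cloud(c)
for v in range(268,296,3): print(v,[(u,P[v,u].round(0).tolist()) for u in (246,254,390,398)])
E
```

```text
[566.72059535 208.4429136  263.85215506]
268 [(246, [570.0, 168.0, 261.0]), (254, [569.0, 172.0, 260.0]), (390, [549.0, 242.0, 261.0]), (398, [547.0, 246.0, 261.0])]
271 [(246, [572.0, 168.0, 260.0]), (254, [570.0, 172.0, 261.0]), (390, [550.0, 243.0, 260.0]), (398, [549.0, 247.0, 260.0])]
274 [(246, [573.0, 169.0, 261.0]), (254, [572.0, 173.0, 260.0]), (390, [552.0, 243.0, 261.0]), (398, [551.0, 247.0, 260.0])]
277 [(246, [575.0, 169.0, 260.0]), (254, [567.0, 174.0, 277.0]), (390, [549.0, 239.0, 277.0]), (398, [552.0, 248.0, 261.0])]
280 [(246, [569.0, 171.0, 280.0]), (254, [567.0, 175.0, 281.0]), (390, [549.0, 239.0, 280.0]), (398, [548.0, 242.0, 281.0])]
283 [(246, [568.0, 172.0, 285.0]), (254, [567.0, 176.0, 285.0]), (390, [549.0, 238.0, 284.0]), (398, [548.0, 242.0, 285.0])]
286 [(246, [568.0, 173.0, 289.0]), (254, [567.0, 176.0, 289.0]), (390, [549.0, 237.0, 290.0]), (398, [548.0, 241.0, 289.0])]
289 [(246, [568.0, 174.0, 292.0]), (254, [568.0, 177.0, 289.0]), (390, [550.0, 237.0, 291.0]), (398, [548.0, 240.0, 293.0])]
292 [(246, [568.0, 174.0, 296.0]), (254, [568.0, 177.0, 293.0]), (390, [551.0, 237.0, 293.0]), (398, [549.0, 239.0, 296.0])]
295 [(246, [567.0, 175.0, 300.0]), (254, [568.0, 178.0, 297.0]), (390, [551.0, 236.0, 296.0]), (398, [549.0, 239.0, 300.0])]
```

View pics/c4.png

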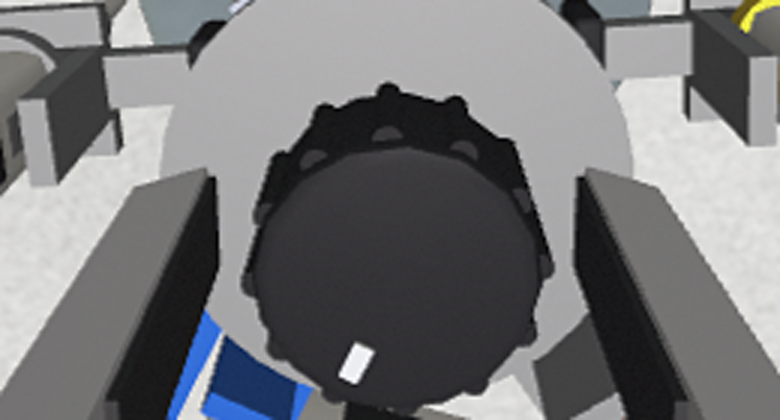

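```bash
python3 - <<'E'
from h import *
c=load("w4");P=cloud(c)
for u,v in((60,350),(60,335),(60,400),(320,390),(320,468),(600,350)): print(u,v,P[v,u].round(1))
E
```

```text
60 350 [549.8 149.4 386.1]
60 335 [672.3  49.5 214. ]
60 400 [552.7 155.9 395.4]
320 390 [542.7 201.6 388.2]
320 468 [548.8 203.4 400.8]
600 350 [649.9 622.8  -1. ]
```

{"method": "drive_tool", "body": {
  "steps": [
    {"delta_pos": [0,0,0],"yaw": 0,"hand": 46},
    {"delta_pos": [0,0,0],"yaw": 0,"hand": 42},
    {"delta_pos": [0,0,0],"yaw": 0,"hand": 40},
    {"delta_pos": [0,0,0],"yaw": 0,"hand": 40}
  ],
  "squeeze": 6
}}

```text
clock: 4.2
eef_pos: [566.9, 208.6, 264.5]
eef_rot: [3.141, 0.001, -2.859]
wrist_force: [0.3, 0.9, 1.0]
finger_gap: 43.8
```

{"method": "drive_tool", "body": {
  "steps": [
    {"delta_pos": [0,0,0],"yaw": 0,"hand": 38},
    {"delta_pos": [0,0,0],"yaw": 0,"hand": 38},
    {"delta_pos": [0,0,0],"yaw": -0.04,"hand": 38},
    {"delta_pos": [0,0,0],"yaw": -0.08,"hand": 38},
    {"delta_pos": [0,0,0],"yaw": -0.08,"hand": 38}
  ],
  "squeeze": 30
}}

```text
clock: 4.62
eef_pos: [566.9, 208.5, 264.4]
eef_rot: [3.141, 0.001, -3.062]
wrist_force: [0.1, -0.0, 1.9]
finger_gap: 43.2
```

{"method": "drive_tool", "body": {
  "steps": [
    {"delta_pos": [0,0,0],"yaw": -0.1,"hand": 38},
    {"delta_pos": [0,0,0],"yaw": -0.1,"hand": 38},
    {"delta_pos": [0,0,0],"yaw": -0.1,"hand": 38},
    {"delta_pos": [0,0,0],"yaw": -0.1,"hand": 38},
    {"delta_pos": [0,0,0],"yaw": -0.1,"hand": 38}
  ]
}}

```text
clock: 5.03
eef_pos: [566.9, 208.5, 264.4]
eef_rot: [3.141, 0.0, 2.72]
wrist_force: [0.2, 1.1, 1.3]
finger_gap: 43.4
```

{"method": "drive_tool", "body": {
  "steps": [
    {"delta_pos": [0,0,0],"yaw": -0.1,"hand": 38},
    {"delta_pos": [0,0,0],"yaw": -0.1,"hand": 38},
    {"delta_pos": [0,0,0],"yaw": -0.1,"hand": 38},
    {"delta_pos": [0,0,0],"yaw": -0.1,"hand": 38},
    {"delta_pos": [0,0,0],"yaw": -0.1,"hand": 38}
  ]
}}

```text
clock: 5.45
eef_pos: [566.8, 208.3, 264.4]
eef_rot: [-3.142, 0.0, 2.22]
wrist_force: [-0.5, -0.9, 2.9]
finger_gap: 43.5
```

{"method": "drive_tool", "body": {
  "steps": [
    {"delta_pos": [0,0,0],"yaw": -0.1,"hand": 38},
    {"delta_pos": [0,0,0],"yaw": -0.1,"hand": 38},
    {"delta_pos": [0,0,0],"yaw": -0.1,"hand": 38},
    {"delta_pos": [0,0,0],"yaw": -0.1,"hand": 38},
    {"delta_pos": [0,0,0],"yaw": -0.1,"hand": 38}
  ]
}}

```text
clock: 5.87
eef_pos: [566.7, 208.3, 264.4]
eef_rot: [-3.141, 0.0, 1.72]
wrist_force: [-2.2, -0.5, 2.5]
finger_gap: 43.3
```

{"method": "drive_tool", "body": {
  "steps": [
    {"delta_pos": [0,0,0],"yaw": -0.1,"hand": 38},
    {"delta_pos": [0,0,0],"yaw": -0.1,"hand": 38},
    {"delta_pos": [0,0,0],"yaw": -0.1,"hand": 38},
    {"delta_pos": [0,0,0],"yaw": -0.1,"hand": 38},
    {"delta_pos": [0,0,0],"yaw": -0.1,"hand": 38}
  ]
}}

```text
clock: 6.28
eef_pos: [566.5, 208.3, 264.4]
eef_rot: [-3.141, 0.001, 1.22]
wrist_force: [-4.7, -1.7, 4.0]
finger_gap: 43.1
```

{"method": "drive_tool", "body": {
  "steps": [
    {"delta_pos": [0,0,0],"yaw": -0.1,"hand": 38},
    {"delta_pos": [0,0,0],"yaw": -0.1,"hand": 38},
    {"delta_pos": [0,0,0],"yaw": -0.1,"hand": 38},
    {"delta_pos": [0,0,0],"yaw": -0.1,"hand": 38},
    {"delta_pos": [0,0,0],"yaw": -0.1,"hand": 38}
  ]
}}

```text
clock: 6.7
eef_pos: [566.4, 208.3, 264.4]
eef_rot: [-3.141, 0.001, 0.72]
wrist_force: [-4.1, -1.7, 3.3]
finger_gap: 43.4
```

```bash
python3 - <<'E'
from h import *
c=grab("wrist","w5");grab("scene","s5");grab("side","d5")
from cell import manip
s=manip.read_state();print(s["eef_pos"],s["eef_rot"],s["joints"])
crop("s5",310,100,450,280,3,"c5");crop("d5",190,100,350,300,3,"c6")
E
```

```text
[566.43869048 208.36604045 264.42407797] [-3.14129134e+00  6.99161902e-04  7.26163902e-01] [ 2.91821044e-01  3.82306795e-01  1.24614042e+00 -2.09143522e-05
  1.51390648e+00  1.13645477e+00]
```

View pics/w5.png

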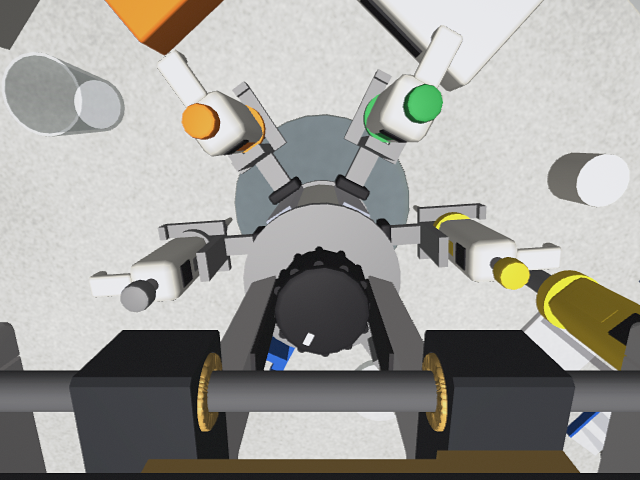

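View pics/c6.png

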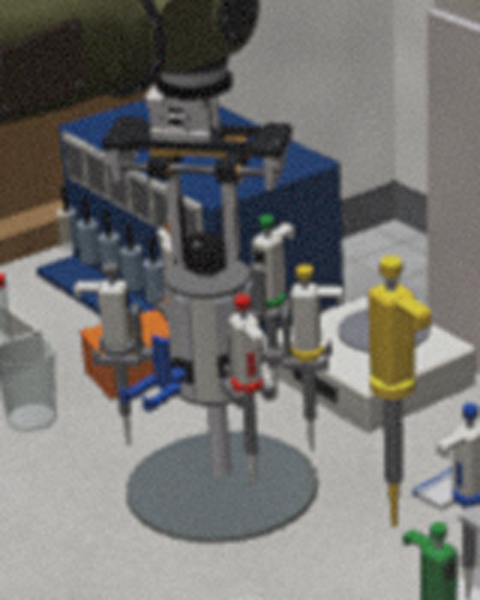

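```bash
cat >> h.py <<'E'
AX=np.array([566.6,208.6])
def buttons(c,ang=None):
    P=cloud(c);hs=cv2.cvtColor(c["frame"],cv2.COLOR_RGB2HSV);out=[]
    for nm,lo,hi,off in(("red",172,8,60),("orange",9,20,240),("yellow",22,34,120),("green",45,85,180)):
        h=hs[...,0]; hh=(h>lo)&(h<hi) if lo<hi else (h>lo)|(h<hi)
        r=np.hypot(P[...,0]-AX[0],P[...,1]-AX[1])
        m=hh&(hs[...,1]>120)&(abs(r-100)<25)
        for tag,z0,z1 in(("btn",266,292),("col",170,215)):
            k=m&(P[...,2]>z0)&(P[...,2]<z1)
            if k.sum()>15:
                q=P[k]; e=(q.min(0)+q.max(0))/2; e=np.median(q,0)
                a=np.degrees(np.arctan2(e[1]-AX[1],e[0]-AX[0]))-off
                print(nm,tag,k.sum(),e.round(1),"r",np.hypot(*(e[:2]-AX)).round(1),"free dir",((a+360)%360).round(2))
E
python3 - <<'E'
from h import *
for n in("w1","w2","w5","s5","d5"): print(n); buttons(load(n))
E
```

```text
w1
red btn 331 [628.3 284.3 280.2] r 97.7 free dir 350.81
red col 91 [617.7 291.  188.5] r 96.9 free dir 358.19
orange btn 461 [502.6 133.6 276.3] r 98.6 free dir 349.49
orange col 149 [498.8 144.1 184.6] r 93.6 free dir 343.6
yellow btn 367 [532.6 302.4 270.6] r 99.7 free dir 349.95
yellow col 153 [522.6 293.4 178.7] r 95.5 free dir 357.43
green btn 473 [468.9 226.5 284.6] r 99.4 free dir 349.6
green col 87 [470.7 214.3 192.6] r 96.0 free dir 356.6
w2
red btn 237 [626.1 283.1 279. ] r 95.3 free dir 351.4
red col 71 [616.8 288.7 187.8] r 94.5 free dir 357.93
orange btn 508 [502.7 133.6 276.3] r 98.6 free dir 349.6
orange col 151 [499.4 144.  184.6] r 93.2 free dir 343.87
yellow btn 416 [532.6 302.1 270.6] r 99.5 free dir 349.96
yellow col 161 [522.4 293.3 178.6] r 95.5 free dir 357.55
green btn 536 [469.  226.4 284.6] r 99.2 free dir 349.66
green col 105 [472.9 214.5 192.8] r 93.9 free dir 356.39
w5
orange btn 1054 [593.6 305.1 276.4] r 100.2 free dir 194.38
orange col 232 [601.8 294.2 184.8] r 92.5 free dir 187.64
yellow btn 750 [638.1 140.7 270.2] r 98.6 free dir 196.47
yellow col 279 [643.1 151.4 178.3] r 95.5 free dir 203.22
green btn 1134 [662.9 236.2 284.4] r 100.2 free dir 195.98
green col 192 [653.8 247.1 192.7] r 95.3 free dir 203.83
s5
red btn 16 [541.5 107.5 280.7] r 104.2 free dir 196.09
yellow btn 24 [636.2 134.5 271.3] r 101.7 free dir 193.2
yellow col 58 [644.2 126.8 180.2] r 112.8 free dir 193.49
green btn 18 [665.6 228.2 283.8] r 100.9 free dir 191.22
green col 21 [669.8 220.5 193.6] r 103.9 free dir 186.56
d5
red btn 24 [537.5 107.7 279.1] r 105.0 free dir 193.9
red col 36 [533.9  99.5 190.1] r 113.9 free dir 193.33
yellow col 24 [627.8 127.3 180.2] r 101.8 free dir 186.96
green btn 16 [660.5 228.2 284. ] r 96.0 free dir 191.79
```

{"method": "drive_tool", "body": {
  "steps": [
    {"delta_pos": [-0.5,0,0],"yaw": -0.1,"hand": 38},
    {"delta_pos": [0,0,0],"yaw": -0.1,"hand": 38},
    {"delta_pos": [0,0,0],"yaw": -0.07,"hand": 38},
    {"delta_pos": [0,0,0],"yaw": 0,"hand": 38},
    {"delta_pos": [0,0,0],"yaw": 0,"hand": 38}
  ]
}}

```text
clock: 7.27
eef_pos: [566.4, 208.4, 264.5]
eef_rot: [3.141, -0.0, 0.459]
wrist_force: [-0.8, -1.2, 5.1]
finger_gap: 43.7
```

```bash
python3 - <<'E'
from h import *
c=grab("wrist","w6")
from cell import manip
s=manip.read_state();print(s["eef_pos"],s["eef_rot"],s["wrist_force"],s["moment"])
buttons(c)
E
```

```text
[566.39827308 208.41301179 264.44920599] [ 3.14140312e+00 -4.63995407e-04  4.58388261e-01] [-1.90155067 -0.78508419  3.98601346] [-0.14585207  0.42194056 -0.12218684]
orange btn 1039 [618.  294.7 276.5] r 100.3 free dir 179.15
orange col 213 [621.7 284.3 184.7] r 93.6 free dir 173.97
yellow btn 745 [617.2 124.2 270.2] r 98.4 free dir 180.96
yellow col 272 [625.5 134.2 178.1] r 94.9 free dir 188.4
green btn 1135 [666.6 209.8 284.3] r 100.0 free dir 180.66
green col 189 [661.2 222.1 192.7] r 95.6 free dir 188.14
```

{"method": "drive_tool", "body": {
  "steps": [
    {"delta_pos": [0,0,0],"yaw": 0,"hand": 62},
    {"delta_pos": [0,0,0],"yaw": 0,"hand": 62},
    {"delta_pos": [0,0,0],"yaw": 0,"hand": 62},
    {"delta_pos": [0,0,15],"yaw": 0,"hand": 62},
    {"delta_pos": [0,0,25],"yaw": 0,"hand": 62}
  ]
}}

```text
clock: 7.73
eef_pos: [565.6, 208.3, 301.9]
eef_rot: [-3.141, 0.005, 0.455]
wrist_force: [-0.1, -0.4, 0.1]
finger_gap: 61.6
```

{"method": "drive_tool", "body": {
  "steps": [
    {"delta_pos": [0,0,30],"yaw": 0,"hand": 62},
    {"delta_pos": [-38,0,10],"yaw": -0.12,"hand": 62},
    {"delta_pos": [-40,0,0],"yaw": -0.12,"hand": 62},
    {"delta_pos": [-40,0,0],"yaw": -0.12,"hand": 62},
    {"delta_pos": [-40,0,0],"yaw": -0.06,"hand": 62}
  ]
}}

```text
clock: 8.15
eef_pos: [406.5, 208.2, 343.6]
eef_rot: [3.142, 0.0, 0.028]
wrist_force: [0.4, 1.0, 1.2]
finger_gap: 62.1
```

{"method": "drive_tool", "body": {
  "steps": [
    {"delta_pos": [-25,0,0],"yaw": -0.04,"hand": 62},
    {"delta_pos": [0,0,0],"yaw": 0,"hand": 62},
    {"delta_pos": [0,0,0],"yaw": 0,"hand": 62}
  ]
}}

```text
clock: 8.4
eef_pos: [382.8, 208.6, 344.8]
eef_rot: [-3.141, -0.002, -0.004]
wrist_force: [1.0, 0.5, -0.4]
finger_gap: 62.3
```

```bash
python3 - <<'E'
from h import *
from cell import manip
c=grab("wrist","w7");grab("side","d7")
s=manip.read_state();print(s["eef_pos"],s["eef_rot"],s["wrist_force"])
buttons(c)
E
```

```text
[383.91056661 208.48462544 344.02719622] [ 3.14148603e+00  6.19954197e-05 -4.59718470e-03] [ 0.65975992  0.53533248 -0.23608947]
red btn 625 [516.  124.4 280.1] r 98.2 free dir 178.99
red col 236 [508.1 134.3 188.4] r 94.5 free dir 171.8
```

View pics/w7.png

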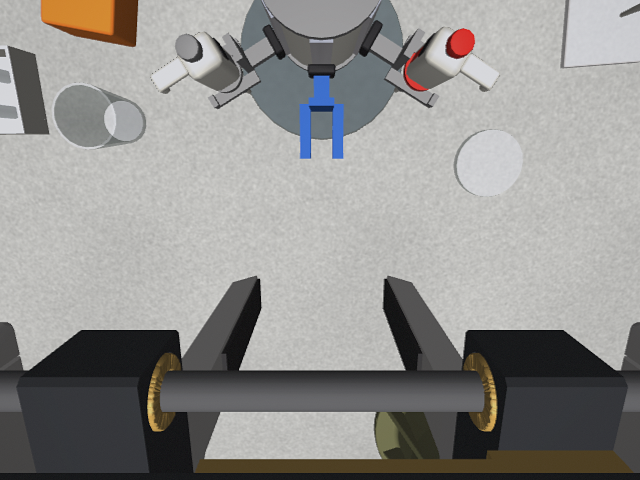

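```bash
cat >> h.py <<'E'
def hanger(c):
    P=cloud(c);hs=cv2.cvtColor(c["frame"],cv2.COLOR_RGB2HSV)
    m=(hs[...,0]>100)&(hs[...,0]<125)&(hs[...,1]>110)&(P[...,2]>120)&(P[...,2]<270)&(P[...,0]>430)&(P[...,0]<540)&(abs(P[...,1]-208)<40)
    q=P[m]; print("n",len(q))
    for lo,hi in((430,442),(442,448),(448,456),(456,464),(464,472),(472,478),(478,484),(484,490)):
        s=q[(q[:,0]>lo)&(q[:,0]<hi)]
        if len(s)>10:
            L=s[s[:,1]>208.5];R=s[s[:,1]<=208.5]
            f=lambda a:(a[:,1].min().round(1),a[:,1].max().round(1),np.median(a[:,2]).round(1)) if len(a)>4 else None
            print(lo,hi,len(s),"L",f(L),"R",f(R),"z",np.percentile(s[:,2],[5,50,95]).round(1))
    print("x range",np.percentile(q[:,0],[0.5,1,99]))
E
python3 - <<'E'
from h import *
c=load("w7"); hanger(c); crop("w7",280,50,370,170,6,"c7")
E
```

```text
n 1844
442 448 103 L (np.float64(220.3), np.float64(229.6), np.float64(178.3)) R (np.float64(190.9), np.float64(199.2), np.float64(178.2)) z [177.1 178.2 179.3]
448 456 188 L (np.float64(220.3), np.float64(229.9), np.float64(172.6)) R (np.float64(190.7), np.float64(199.2), np.float64(172.4)) z [170.9 172.5 178.1]
456 464 192 L (np.float64(220.4), np.float64(229.8), np.float64(172.1)) R (np.float64(190.7), np.float64(200.1), np.float64(172.3)) z [171.  172.2 173.6]
464 472 198 L (np.float64(220.3), np.float64(229.6), np.float64(172.3)) R (np.float64(190.8), np.float64(200.1), np.float64(172.3)) z [171.1 172.3 173.2]
472 478 153 L (np.float64(220.2), np.float64(229.5), np.float64(172.4)) R (np.float64(190.9), np.float64(200.1), np.float64(171.8)) z [170.9 172.1 173.4]
478 484 154 L (np.float64(220.2), np.float64(229.4), np.float64(172.2)) R (np.float64(191.0), np.float64(200.2), np.float64(172.1)) z [170.8 172.2 173.5]
484 490 418 L (np.float64(209.1), np.float64(229.3), np.float64(205.4)) R (np.float64(190.2), np.float64(208.4), np.float64(197.5)) z [171.1 198.6 223. ]
x range [443.76466462 444.17785518 514.93880515]
```

View pics/c7.png

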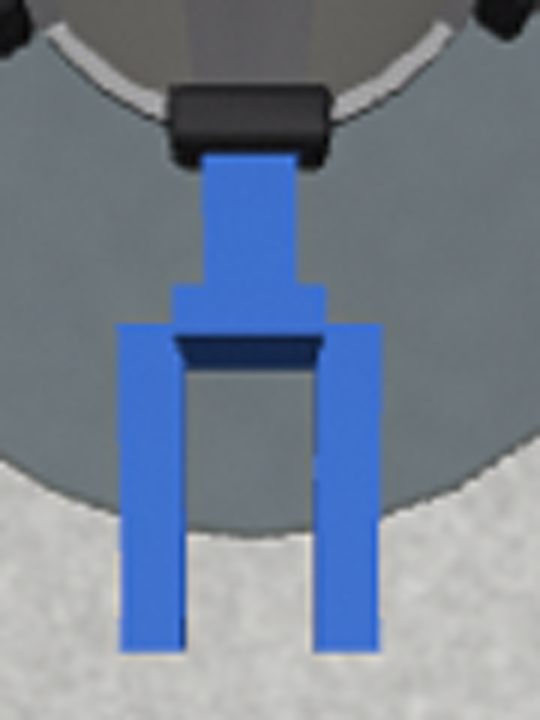

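```bash
python3 - <<'E'
from h import *
c=load("d7");P=cloud(c);hs=cv2.cvtColor(c["frame"],cv2.COLOR_RGB2HSV)
for nm,lo,hi,x0,x1 in(("green",45,85,325,350),("yellow",22,34,305,335),("blueb",100,130,360,376)):
    m=(hs[...,0]>lo)&(hs[...,0]<hi)&(hs[...,1]>110)&(P[...,2]>60); m[:,:x0]=0;m[:,x1:]=0
    if nm=="blueb": m[295:]=0; m[:240]=0
    q=P[m];print(nm,np.median(q,0).round(),np.percentile(q,1,axis=0).round(),np.percentile(q,99,axis=0).round())
E
```

```text
green [ 477. -242.  189.] [ 469. -255.  122.] [ 492. -206.  219.]
yellow [650.  13. 254.] [639. -27. 175.] [672.  41. 315.]
blueb [ 564. -281.  171.] [ 551. -299.  148.] [ 616. -195.  294.]
```

{"method": "drive_tool", "body": {
  "steps": [
    {"delta_pos": [14,-34,0],"yaw": 0.03,"hand": 62},
    {"delta_pos": [14,-34,0],"yaw": 0.03,"hand": 62},
    {"delta_pos": [14,-34,0],"yaw": 0,"hand": 62},
    {"delta_pos": [18,-34,0],"yaw": 0,"hand": 62},
    {"delta_pos": [18,-34,0],"yaw": 0,"hand": 62}
  ]
}}

```text
clock: 8.92
eef_pos: [462.6, 36.2, 343.7]
eef_rot: [-3.142, 0.001, 0.055]
wrist_force: [0.8, 0.4, 0.6]
finger_gap: 62.0
```

{"method": "drive_tool", "body": {
  "steps": [
    {"delta_pos": [21,-34,0],"yaw": 0,"hand": 62},
    {"delta_pos": [22,-34,0],"yaw": 0,"hand": 62},
    {"delta_pos": [22,-34,0],"yaw": 0,"hand": 62},
    {"delta_pos": [22,-34,0],"yaw": 0,"hand": 62},
    {"delta_pos": [22,-34,0],"yaw": 0,"hand": 62}
  ]
}}

```text
clock: 9.33
eef_pos: [571.6, -134.4, 342.9]
eef_rot: [-3.141, 0.001, 0.054]
wrist_force: [0.1, 1.0, -0.1]
finger_gap: 62.4
```

{"method": "drive_tool", "body": {
  "steps": [
    {"delta_pos": [16,-20,-10],"yaw": 0,"hand": 62},
    {"delta_pos": [12,0,-24],"yaw": 0,"hand": 62},
    {"delta_pos": [0,0,0],"yaw": 0,"hand": 62},
    {"delta_pos": [0,0,0],"yaw": 0,"hand": 62}
  ]
}}

```text
clock: 9.67
eef_pos: [598.3, -151.9, 308.1]
eef_rot: [-3.14, 0.004, 0.054]
wrist_force: [0.7, 0.4, 0.8]
finger_gap: 62.2
```

```bash
python3 - <<'E'
from h import *
from cell import manip
s=manip.read_state();print(s["eef_pos"],s["eef_rot"],s["wrist_force"])
c=grab("wrist","w8")
E
```

```text
[ 598.2662456  -151.89746927  308.11928868] [-3.14005639  0.00398583  0.05445794] [0.70549426 0.39661595 0.76076189]
```

View pics/w8.png

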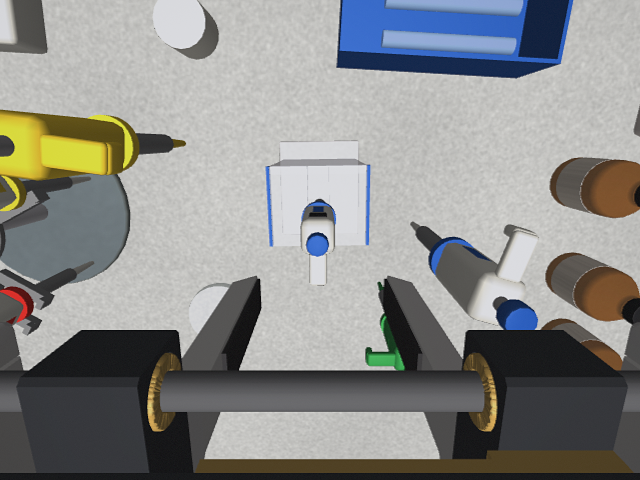

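```bash
python3 - <<'E'
from h import *
c=load("w8");P=cloud(c);hs=cv2.cvtColor(c["frame"],cv2.COLOR_RGB2HSV)
b=(hs[...,0]>100)&(hs[...,0]<125)&(hs[...,1]>110)
m=b&(P[...,2]>236)&(P[...,2]<256)&(abs(P[...,0]-603)<25)&(abs(P[...,1]+151)<25)
q=P[m];print("btn",m.sum(),q.min(0).round(1),q.max(0).round(1),np.median(q,0).round(1))
k=(m.astype(np.uint8));cs,_=cv2.findContours(k,0,2);(u,v),r=cv2.minEnclosingCircle(max(cs,key=cv2.contourArea));print(u,v,r,plane(c,u,v,249))
# rest + handle (white) z 211-228
m=(P[...,2]>208)&(P[...,2]<232)&(abs(P[...,0]-593)<45)&(abs(P[...,1]+151)<16)
q=P[m];
for lo in range(555,620,6):
    s=q[(q[:,0]>=lo)&(q[:,0]<lo+6)]
    if len(s)>5: print(lo,len(s),s[:,1].min().round(1),s[:,1].max().round(1),np.median(s[:,2]).round(1))
# plate edges
for x0,x1 in((262,275),(362,374)):
    mm=b.copy();mm[:,:x0]=0;mm[:,x1:]=0;mm[:160]=0;mm[250:]=0
    v,u=np.nonzero(mm); W=np.array([plane(c,a,d,150) for a,d in zip(u,v)])
    f=np.polyfit(W[:,0],W[:,1],1);print("edge slope",f[0],W[:,0].min(),W[:,0].max(),W[:,1].mean())
E
```

```text
btn 410 [ 596.5 -155.   239.4] [ 611.8 -140.4  250.6] [ 604.9 -147.5  248.4]
317.6351318359375 244.09458923339844 11.922430992126465 [ 605.26593578 -147.80250668  249.        ]
561 6 -155.2 -143.6 224.4
567 118 -155.1 -142.5 225.4
573 126 -154.8 -142.3 225.4
579 130 -154.4 -142.0 225.4
585 111 -154.1 -139.3 225.4
591 77 -160.4 -135.3 225.0
597 89 -160.2 -135.1 224.9
603 154 -159.9 -135.0 225.8
609 272 -159.6 -135.2 225.8
615 248 -157.8 -135.6 221.1
edge slope 0.06990674986869408 574.9014685958408 648.8331280696524 -100.72451729397193
edge slope 0.0685496459008283 581.0127226708834 654.7658224651279 -192.07694473077797
```

{"method": "drive_tool", "body": {
  "steps": [
    {"delta_pos": [6,3.7,0],"yaw": 0.014,"hand": 62},
    {"delta_pos": [0,0,-25],"yaw": 0,"hand": 62},
    {"delta_pos": [0,0,-10],"yaw": 0,"hand": 62},
    {"delta_pos": [0,0,0],"yaw": 0,"hand": 62},
    {"delta_pos": [0,0,0],"yaw": 0,"hand": 62}
  ]
}}

```text
clock: 10.13
eef_pos: [604.3, -147.5, 276.0]
eef_rot: [3.142, -0.0, 0.069]
wrist_force: [0.2, -0.4, 0.5]
finger_gap: 62.0
```

```bash
python3 - <<'E'
from h import *
from cell import manip
s=manip.read_state();print(s["eef_pos"],s["eef_rot"],s["wrist_force"])
c=grab("wrist","w9");P=cloud(c)
crop("w9",220,180,430,330,3.5,"c9")
hs=cv2.cvtColor(c["frame"],cv2.COLOR_RGB2HSV)
b=(hs[...,0]>100)&(hs[...,0]<125)&(hs[...,1]>110)
m=b&(P[...,2]>236)&(P[...,2]<256)&(abs(P[...,0]-603)<25)&(abs(P[...,1]+149)<25)
q=P[m];print("btn",m.sum(),q.min(0).round(1),q.max(0).round(1),np.median(q,0).round(1))
for v in range(272,300,3): print(v,[(u,P[v,u].round(0).tolist()) for u in (246,254,390,398)])
E
```

```text
[ 604.26991889 -147.46486275  276.03223047] [ 3.14156028e+00 -2.05223625e-04  6.91232983e-02] [ 0.17003886 -0.36144907  0.48498871]
btn 526 [ 596.6 -154.9  240. ] [ 612.  -140.1  250.6] [ 605.4 -147.3  248.3]
272 [(246, [509.0, -54.0, -1.0]), (254, [510.0, -65.0, -0.0]), (390, [522.0, -241.0, -2.0]), (398, [523.0, -252.0, -2.0])]
275 [(246, [505.0, -54.0, -1.0]), (254, [505.0, -64.0, -2.0]), (390, [518.0, -242.0, -3.0]), (398, [519.0, -252.0, -2.0])]
278 [(246, [612.0, -109.0, 291.0]), (254, [612.0, -113.0, 291.0]), (390, [617.0, -180.0, 291.0]), (398, [515.0, -253.0, -2.0])]
281 [(246, [612.0, -110.0, 296.0]), (254, [612.0, -114.0, 295.0]), (390, [617.0, -179.0, 296.0]), (398, [617.0, -182.0, 297.0])]
284 [(246, [612.0, -110.0, 299.0]), (254, [610.0, -114.0, 295.0]), (390, [616.0, -178.0, 298.0]), (398, [617.0, -182.0, 299.0])]
287 [(246, [612.0, -111.0, 304.0]), (254, [611.0, -114.0, 299.0]), (390, [615.0, -178.0, 299.0]), (398, [617.0, -181.0, 304.0])]
290 [(246, [612.0, -112.0, 307.0]), (254, [611.0, -115.0, 304.0]), (390, [615.0, -178.0, 303.0]), (398, [617.0, -180.0, 307.0])]
293 [(246, [612.0, -113.0, 311.0]), (254, [610.0, -115.0, 305.0]), (390, [615.0, -177.0, 308.0]), (398, [617.0, -180.0, 311.0])]
296 [(246, [612.0, -113.0, 314.0]), (254, [608.0, -115.0, 305.0]), (390, [613.0, -177.0, 307.0]), (398, [616.0, -179.0, 313.0])]
299 [(246, [611.0, -114.0, 315.0]), (254, [607.0, -115.0, 305.0]), (390, [612.0, -177.0, 307.0]), (398, [617.0, -178.0, 317.0])]
```

View pics/c9.png

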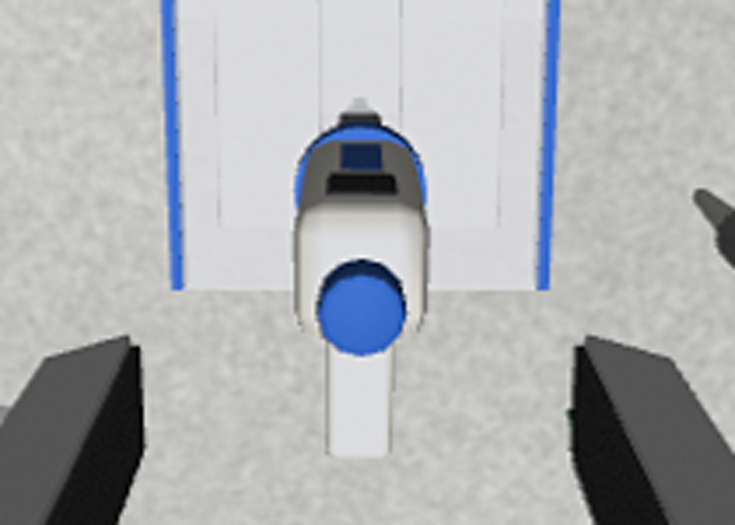

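{"method": "drive_tool", "body": {
  "steps": [
    {"delta_pos": [0,0,-20],"yaw": 0,"hand": 60},
    {"delta_pos": [0,0,-25],"yaw": 0,"hand": 60},
    {"delta_pos": [0,0,-25],"yaw": 0,"hand": 60},
    {"delta_pos": [0,0,-20],"yaw": 0,"hand": 60},
    {"delta_pos": [0,0,-10],"yaw": 0,"hand": 60}
  ]
}}

```text
clock: 10.6
eef_pos: [603.9, -147.7, 173.9]
eef_rot: [-3.141, 0.001, 0.069]
wrist_force: [0.1, 0.2, 0.4]
finger_gap: 60.3
```

{"method": "drive_tool", "body": {
  "steps": [
    {"delta_pos": [0,0,-3],"yaw": 0,"hand": 50},
    {"delta_pos": [0,0,0],"yaw": 0,"hand": 40},
    {"delta_pos": [0,0,0],"yaw": 0,"hand": 32}
  ],
  "squeeze": 5
}}

```text
clock: 10.85
eef_pos: [604.9, -148.0, 173.9]
eef_rot: [3.141, -0.002, 0.068]
wrist_force: [0.1, 0.0, 0.2]
finger_gap: 43.4
```

```bash
python3 - <<'E'
from h import *
from cell import manip
s=manip.read_state();print(s["eef_pos"],s["eef_rot"],s["wrist_force"],s["finger_gap"])
c=grab("wrist","w10")
crop("w10",200,180,440,340,3.2,"c10")
E
```

```text
[ 604.94784382 -148.02379233  173.90761207] [ 3.14074936e+00 -2.11566176e-03  6.84927320e-02] [0.09297025 0.03679517 0.24111788] 43.41366275165882
```

View pics/c10.png

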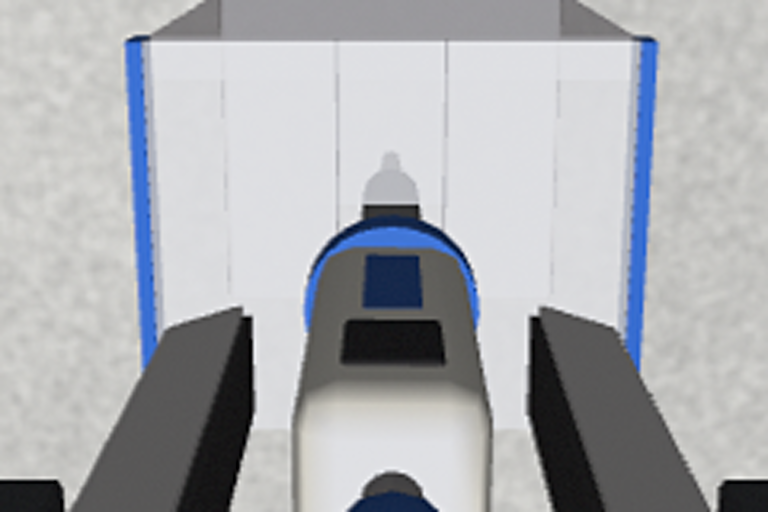

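{"method": "drive_tool", "body": {
  "steps": [
    {"delta_pos": [0,0,0],"yaw": 0,"hand": 28},
    {"delta_pos": [0,0,0],"yaw": 0,"hand": 24},
    {"delta_pos": [0,0,0],"yaw": 0,"hand": 20},
    {"delta_pos": [0,0,0],"yaw": 0,"hand": 20}
  ],
  "squeeze": 8
}}

```text
clock: 11.23
eef_pos: [604.6, -147.9, 173.0]
eef_rot: [3.141, -0.001, 0.068]
wrist_force: [-0.2, 0.2, 6.0]
finger_gap: 26.0
```

{"method": "drive_tool", "body": {
  "steps": [
    {"delta_pos": [0,0,0],"yaw": 0,"hand": 18},
    {"delta_pos": [0,0,0],"yaw": 0,"hand": 18},
    {"delta_pos": [0,0,2],"yaw": 0,"hand": 18},
    {"delta_pos": [0,0,6],"yaw": 0,"hand": 18}
  ],
  "squeeze": 22
}}

```text
clock: 11.57
eef_pos: [603.8, -147.7, 179.4]
eef_rot: [-3.141, 0.002, 0.068]
wrist_force: [-0.5, 0.1, -1.5]
finger_gap: 26.0
```

```bash
python3 - <<'E'
from h import *
from cell import manip
s=manip.read_state();print(s["eef_pos"],s["eef_rot"],s["wrist_force"],s["finger_gap"])
c=grab("wrist","w11");grab("scene","s11")
crop("w11",200,180,440,340,3.2,"c11"); crop("s11",220,150,340,330,3.3,"c12")
E
```

```text
[ 603.83470425 -147.68361221  179.39855272] [-3.14086275e+00  1.84402690e-03  6.84018160e-02] [-0.51938461  0.14332634 -1.45967615] 26.04678046349642
```

View pics/c11.png

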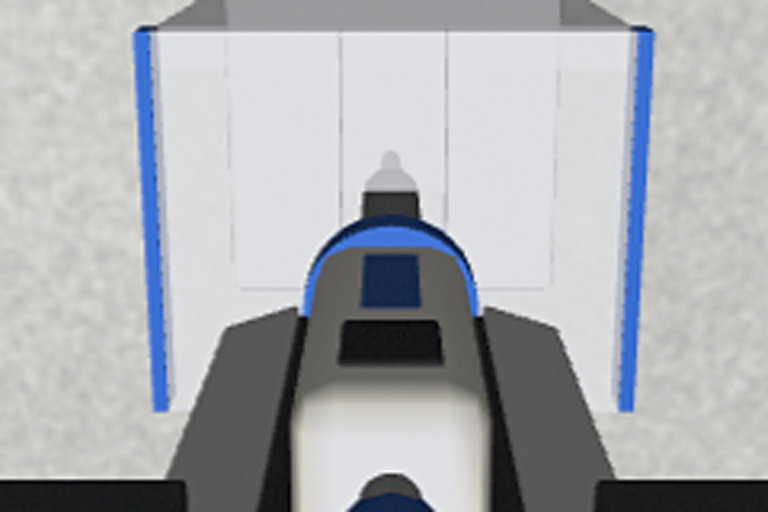

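View pics/c12.png

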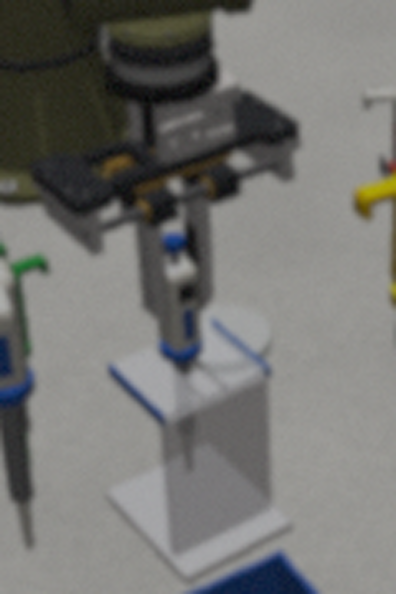

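{"method": "drive_tool", "body": {
  "steps": [
    {"delta_pos": [0,0,5],"yaw": 0,"hand": 18},
    {"delta_pos": [-10,-0.7,0],"yaw": 0,"hand": 18},
    {"delta_pos": [-20,-1.4,0],"yaw": 0,"hand": 18},
    {"delta_pos": [-25,-1.7,0],"yaw": 0,"hand": 18},
    {"delta_pos": [-30,-2.1,0],"yaw": 0,"hand": 18}
  ]
}}

```text
clock: 12.08
eef_pos: [518.6, -153.6, 184.9]
eef_rot: [-3.141, 0.0, 0.069]
wrist_force: [0.5, -0.4, -1.0]
finger_gap: 26.2
```

{"method": "drive_tool", "body": {
  "steps": [
    {"delta_pos": [-30,-1.5,5],"yaw": 0,"hand": 18},
    {"delta_pos": [-25,0,20],"yaw": 0,"hand": 18},
    {"delta_pos": [-20,10,20],"yaw": -0.03,"hand": 18},
    {"delta_pos": [-14,25,15],"yaw": -0.04,"hand": 18},
    {"delta_pos": [-10,34,10],"yaw": 0,"hand": 18}
  ]
}}

```text
clock: 12.5
eef_pos: [419.3, -86.7, 257.0]
eef_rot: [3.141, -0.002, -0.007]
wrist_force: [1.0, 0.3, -0.5]
finger_gap: 25.8
```

{"method": "drive_tool", "body": {
  "steps": [
    {"delta_pos": [-8,37,0],"yaw": 0,"hand": 18},
    {"delta_pos": [-8,37,0],"yaw": 0,"hand": 18},
    {"delta_pos": [-8,37,0],"yaw": 0,"hand": 18},
    {"delta_pos": [-6,37,0],"yaw": 0,"hand": 18},
    {"delta_pos": [-4,37,-5],"yaw": 0,"hand": 18}
  ]
}}

```text
clock: 12.92
eef_pos: [385.7, 100.4, 251.4]
eef_rot: [-3.141, -0.002, -0.002]
wrist_force: [1.6, 0.1, -0.4]
finger_gap: 25.8
```

{"method": "drive_tool", "body": {
  "steps": [
    {"delta_pos": [0,37,-5],"yaw": 0,"hand": 18},
    {"delta_pos": [0,37,-5],"yaw": 0,"hand": 18},
    {"delta_pos": [0,30,-5],"yaw": 0,"hand": 18},
    {"delta_pos": [0,8,-5],"yaw": 0,"hand": 18},
    {"delta_pos": [0,0,0],"yaw": 0,"hand": 18}
  ]
}}

```text
clock: 13.33
eef_pos: [385.7, 212.0, 229.2]
eef_rot: [3.141, 0.002, 0.001]
wrist_force: [0.2, 1.0, -1.2]
finger_gap: 26.1
```

{"method": "drive_tool", "body": {
  "steps": [
    {"delta_pos": [0,0,0],"yaw": 0,"hand": 18},
    {"delta_pos": [0,0,0],"yaw": 0,"hand": 18}
  ]
}}

```text
clock: 13.5
eef_pos: [386.5, 209.8, 230.6]
eef_rot: [3.142, -0.0, -0.003]
wrist_force: [-0.1, -0.4, -1.4]
finger_gap: 26.1
```

```bash
python3 - <<'E'
from h import *
from cell import manip
s=manip.read_state();print(s["eef_pos"],s["eef_rot"],s["wrist_force"],s["finger_gap"])
c=grab("wrist","w13");grab("side","d13");hanger(c)
s=manip.read_state();print(s["eef_pos"])
crop("d13",150,100,350,300,3,"c13")
E
```

```text
[386.52970167 209.76917078 230.56213245] [ 3.14157221e+00 -3.75207614e-04 -2.50826022e-03] [-0.08898777 -0.44336769 -1.36031438] 26.06597971301257
n 4145
442 448 217 L (np.float64(220.0), np.float64(229.4), np.float64(178.1)) R (np.float64(190.1), np.float64(199.6), np.float64(178.3)) z [176.8 178.2 179.3]
448 456 404 L (np.float64(220.0), np.float64(229.8), np.float64(172.2)) R (np.float64(190.3), np.float64(199.6), np.float64(172.1)) z [170.8 172.2 177.8]
456 464 399 L (np.float64(220.0), np.float64(229.6), np.float64(172.2)) R (np.float64(190.5), np.float64(199.5), np.float64(172.2)) z [170.7 172.2 173.4]
464 472 423 L (np.float64(220.0), np.float64(229.9), np.float64(172.2)) R (np.float64(190.0), np.float64(199.6), np.float64(172.2)) z [170.8 172.2 173.4]
472 478 324 L (np.float64(220.0), np.float64(229.9), np.float64(172.2)) R (np.float64(190.1), np.float64(199.7), np.float64(172.3)) z [170.8 172.3 173.3]
478 484 324 L (np.float64(220.2), np.float64(229.6), np.float64(172.2)) R (np.float64(190.3), np.float64(199.7), np.float64(172.2)) z [171.1 172.2 173.5]
484 490 1135 L (np.float64(208.5), np.float64(229.5), np.float64(204.6)) R (np.float64(189.9), np.float64(208.5), np.float64(200.1)) z [171.2 203.9 223. ]
x range [444.183619   444.79207826 514.92702142]
[386.6327962  209.73493668 230.65107583]
```

View pics/w13.png

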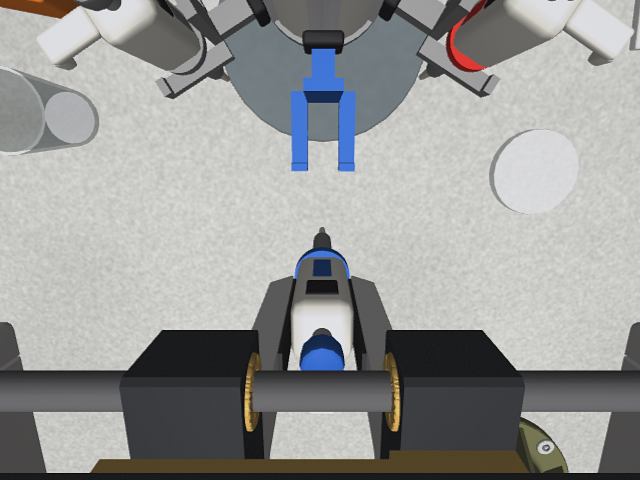

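View pics/c13.png

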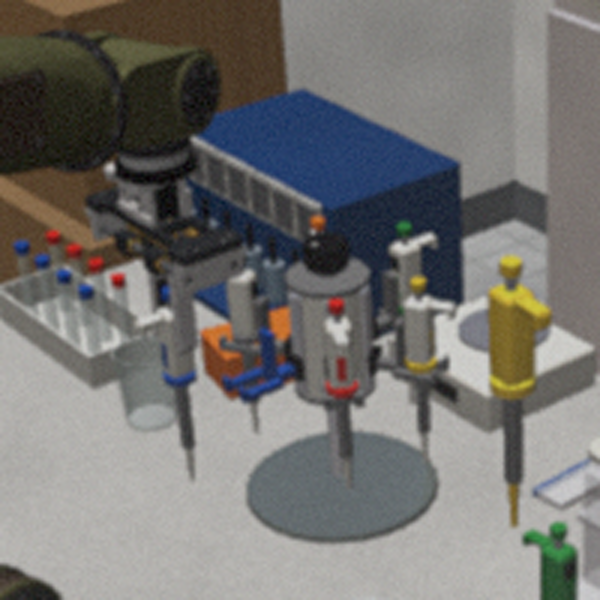

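```bash
cat >> h.py <<'E'
def pip(c,tx,ty,cz):
    P=cloud(c);hs=cv2.cvtColor(c["frame"],cv2.COLOR_RGB2HSV)
    b=(hs[...,0]>100)&(hs[...,0]<125)&(hs[...,1]>110)
    m=b&(P[...,2]>cz-8)&(P[...,2]<cz+18)&(np.hypot(P[...,0]-tx,P[...,1]-ty)<24); q=P[m]
    print("collar",m.sum(),np.percentile(q,[1,50,99],axis=0).round(1).tolist())
    f=q[q[:,2]<cz+10]
    from scipy.optimize import least_squares
    r=least_squares(lambda p:np.hypot(f[:,0]-p[0],f[:,1]-p[1])-16,[tx,ty],loss="soft_l1");print("collar circle",r.x.round(2),len(f))
    m=(P[...,2]<cz-3)&(P[...,2]>cz-130)&(np.hypot(P[...,0]-tx,P[...,1]-ty)<20); q=P[m]
    for z0 in range(int(cz)-125,int(cz),15):
        s=q[(q[:,2]>=z0)&(q[:,2]<z0+15)]
        if len(s)>3: print("shaft z",z0,len(s),"y",s[:,1].min().round(1),s[:,1].max().round(1),"xmax",s[:,0].max().round(1))
E
python3 - <<'E'
from h import *
c=load("w13"); pip(c,386.5,209.8,207)
E
```

```text
collar 411 [[385.5, 195.4, 206.1], [399.0, 210.4, 213.7], [401.8, 226.0, 219.9]]
collar circle [384.98 210.59] 406
shaft z 82 12 y 208.7 213.2 xmax 388.4
shaft z 97 18 y 208.7 213.1 xmax 389.2
shaft z 127 66 y 204.2 217.6 xmax 392.8
shaft z 142 85 y 204.4 217.2 xmax 392.8
shaft z 157 81 y 204.7 216.8 xmax 392.8
```

{"method": "drive_tool", "body": {
  "steps": [
    {"delta_pos": [10,-0.9,-4],"yaw": 0,"hand": 18},
    {"delta_pos": [20,0,-6],"yaw": 0,"hand": 18},
    {"delta_pos": [20,0,-2],"yaw": 0,"hand": 18},
    {"delta_pos": [0,0,0],"yaw": 0,"hand": 18},
    {"delta_pos": [0,0,0],"yaw": 0,"hand": 18}
  ]
}}

```text
clock: 14.02
eef_pos: [437.1, 209.1, 217.6]
eef_rot: [3.141, 0.001, -0.003]
wrist_force: [0.1, -0.7, -1.2]
finger_gap: 26.2
```

```bash
python3 - <<'E'
from h import *
from cell import manip
s=manip.read_state();print(s["eef_pos"],s["eef_rot"],s["wrist_force"],s["finger_gap"])
c=grab("wrist","w14");hanger(c);pip(c,436,209.3,195)
E
```

```text
[437.0580764  209.09967952 217.55146423] [ 3.14119657e+00  9.16949685e-04 -3.11434252e-03] [ 0.09555904 -0.68073148 -1.23932215] 26.24972943280728
n 4759
430 442 53 L (np.float64(223.5), np.float64(225.4), np.float64(201.0)) R (np.float64(194.6), np.float64(204.1), np.float64(201.1)) z [200.2 201.  202.2]
442 448 291 L (np.float64(219.4), np.float64(229.3), np.float64(178.4)) R (np.float64(190.0), np.float64(200.6), np.float64(178.5)) z [177.1 178.5 201.8]
448 456 998 L (np.float64(208.5), np.float64(229.7), np.float64(200.0)) R (np.float64(190.2), np.float64(208.2), np.float64(179.1)) z [171.5 197.4 234.1]
456 464 391 L (np.float64(219.9), np.float64(229.6), np.float64(172.0)) R (np.float64(190.5), np.float64(199.5), np.float64(172.3)) z [170.7 172.2 173.2]
464 472 391 L (np.float64(219.9), np.float64(229.3), np.float64(172.2)) R (np.float64(190.0), np.float64(199.6), np.float64(172.2)) z [170.8 172.2 173.4]
472 478 301 L (np.float64(219.9), np.float64(229.7), np.float64(172.1)) R (np.float64(190.1), np.float64(199.7), np.float64(172.2)) z [170.9 172.2 173. ]
478 484 221 L (np.float64(220.3), np.float64(229.6), np.float64(172.3)) R (np.float64(190.2), np.float64(199.7), np.float64(172.2)) z [171.2 172.2 173.4]
484 490 607 L (np.float64(208.6), np.float64(229.5), np.float64(221.7)) R (np.float64(189.8), np.float64(208.1), np.float64(221.5)) z [171.5 221.6 223. ]
x range [438.97907896 441.42229692 514.07013158]
collar 414 [[436.0, 194.7, 193.5], [449.4, 209.7, 200.6], [452.3, 225.3, 206.3]]
collar circle [435.49 209.94] 409
shaft z 70 12 y 208.0 212.5 xmax 439.0
shaft z 85 18 y 208.0 212.4 xmax 439.7
shaft z 115 72 y 203.4 216.8 xmax 443.3
shaft z 130 80 y 203.8 216.5 xmax 443.3
shaft z 145 81 y 204.0 216.2 xmax 443.2
shaft z 160 114 y 194.3 224.5 xmax 453.4
shaft z 175 192 y 191.4 227.5 xmax 449.1
```

View pics/w14.png

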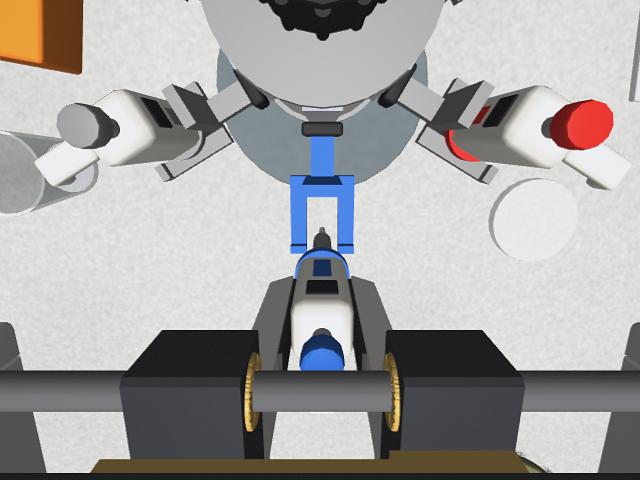

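{"method": "drive_tool", "body": {
  "steps": [
    {"delta_pos": [12,-0.2,0],"yaw": 0,"hand": 18},
    {"delta_pos": [12,0,0],"yaw": 0,"hand": 18},
    {"delta_pos": [6.5,0,0],"yaw": 0,"hand": 18},
    {"delta_pos": [0,0,0],"yaw": 0,"hand": 18},
    {"delta_pos": [0,0,0],"yaw": 0,"hand": 18}
  ]
}}

```text
clock: 14.48
eef_pos: [466.5, 209.6, 218.1]
eef_rot: [3.142, 0.0, -0.002]
wrist_force: [-0.8, -0.1, -1.7]
finger_gap: 26.1
```

```bash
python3 - <<'E'
from h import *
from cell import manip
s=manip.read_state();print(s["eef_pos"],s["eef_rot"],s["wrist_force"],s["finger_gap"])
c=grab("wrist","w15");
print(manip.read_state()["eef_pos"]);pip(c,467,209.8,195)
crop("w15",220,180,420,330,4,"c15")
P=cloud(c);hs=cv2.cvtColor(c["frame"],cv2.COLOR_RGB2HSV)
b=(hs[...,0]>100)&(hs[...,0]<125)&(hs[...,1]>110)
q=P[b&(P[...,2]>210)&(P[...,2]<219)&(abs(P[...,0]-486)<8)&(abs(P[...,1]-210)<12)]
print("plate face x",len(q),np.percentile(q[:,0],[5,25,50,75,95]) if len(q) else 0)
E
```

```text
[466.45581181 209.56497436 218.102103  ] [ 3.14156536e+00  2.83418834e-04 -1.76330142e-03] [-0.79592685 -0.07726435 -1.72699658] 26.073455521113463
[466.30891656 209.64208296 218.19656958]
collar 270 [[465.0, 195.1, 193.9], [476.8, 211.3, 201.5], [479.6, 226.1, 208.4]]
collar circle [464.2 210.5] 265
shaft z 160 446 y 189.9 229.8 xmax 483.0
plate face x 211 [479.63930398 491.23913108 491.52696299 491.68369926 491.869642  ]
```

View pics/c15.png

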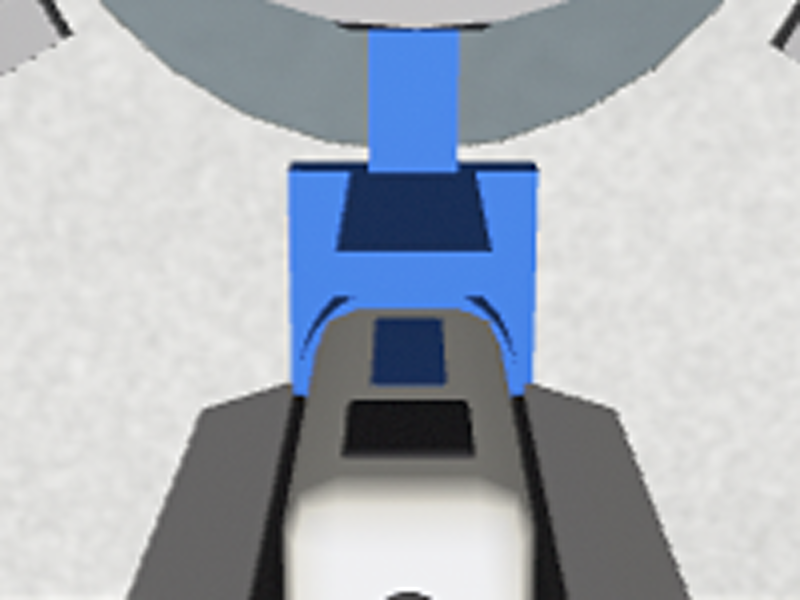

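{"method": "drive_tool", "body": {
  "steps": [
    {"delta_pos": [1.5,-0.6,-5],"yaw": 0,"hand": 18},
    {"delta_pos": [0,0,-5],"yaw": 0,"hand": 18},
    {"delta_pos": [0,0,-3],"yaw": 0,"hand": 18},
    {"delta_pos": [0,0,0],"yaw": 0,"hand": 18},
    {"delta_pos": [0,0,0],"yaw": 0,"hand": 18}
  ]
}}

```text
clock: 14.95
eef_pos: [468.1, 209.1, 204.9]
eef_rot: [3.141, 0.0, -0.001]
wrist_force: [-1.0, -0.3, -1.2]
finger_gap: 26.1
```

```bash
python3 - <<'E'
from h import *
from cell import manip
s=manip.read_state();print(s["eef_pos"],s["eef_rot"],s["wrist_force"],s["finger_gap"])
c=grab("wrist","w16");S=grab("scene","s16");D=grab("side","d16")
print(manip.read_state()["eef_pos"]);pip(c,467,209.8,181)
crop("w16",220,180,420,330,4,"c16"); crop("s16",300,130,420,250,6,"c17");crop("d16",190,140,310,260,6,"c18")
E
```

```text
[468.12383863 209.0565301  204.94674053] [ 3.14142930e+00  4.36164731e-04 -1.48768150e-03] [-0.97663103 -0.27912298 -1.20943621] 26.132285402552892
[468.35706026 209.11174014 205.35656138]
collar 205 [[462.9, 190.8, 173.0], [474.4, 221.7, 186.1], [484.1, 228.8, 194.6]]
collar circle [471.44 209.93] 202
shaft z 161 388 y 190.3 229.7 xmax 483.2
```

View pics/c16.png

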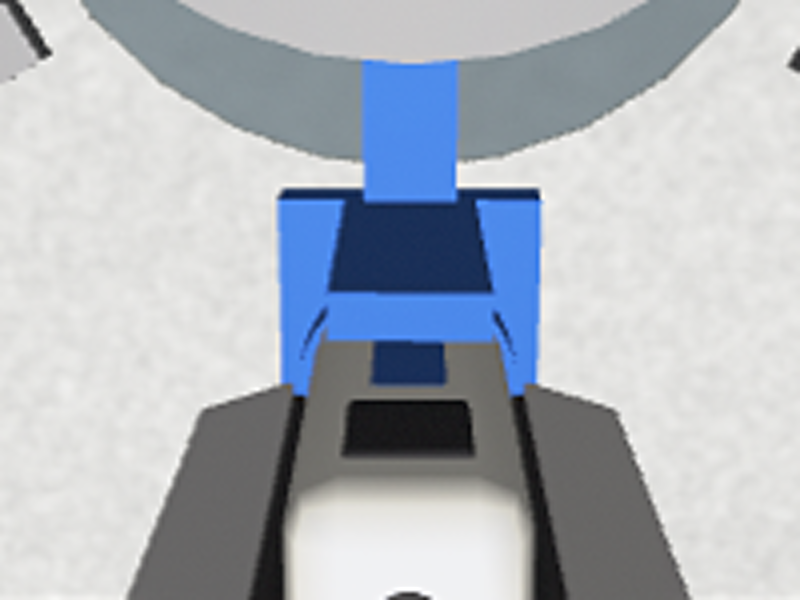

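View pics/c18.png

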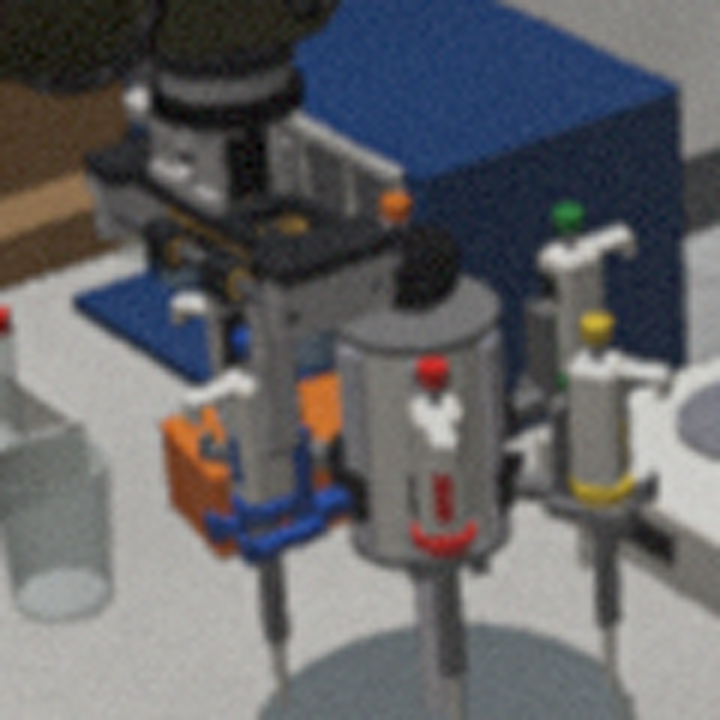

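{"method": "drive_tool", "body": {
  "steps": [
    {"delta_pos": [0,0,-2],"yaw": 0,"hand": 18},
    {"delta_pos": [0,0,-1.5],"yaw": 0,"hand": 18},
    {"delta_pos": [0,0,0],"yaw": 0,"hand": 18}
  ]
}}

```text
clock: 15.35
eef_pos: [468.2, 209.0, 201.3]
eef_rot: [3.141, 0.0, -0.002]
wrist_force: [-0.1, -0.4, -2.2]
finger_gap: 25.7
```

{"method": "drive_tool", "body": {
  "steps": [
    {"delta_pos": [0,0,-1],"yaw": 0,"hand": 18},
    {"delta_pos": [0,0,-1],"yaw": 0,"hand": 18},
    {"delta_pos": [0,0,0],"yaw": 0,"hand": 18}
  ]
}}

```text
clock: 15.6
eef_pos: [468.2, 209.0, 199.4]
eef_rot: [3.142, 0.0, -0.002]
wrist_force: [-0.9, 0.7, -0.6]
finger_gap: 26.0
```

{"method": "drive_tool", "body": {
  "steps": [
    {"delta_pos": [0,0,-1],"yaw": 0,"hand": 18},
    {"delta_pos": [0,0,0],"yaw": 0,"hand": 18},
    {"delta_pos": [0,0,0],"yaw": 0,"hand": 18}
  ]
}}

```text
clock: 15.85
eef_pos: [468.3, 209.1, 198.6]
eef_rot: [3.142, 0.0, -0.002]
wrist_force: [-0.3, 0.4, -0.4]
finger_gap: 25.8
```

{"method": "drive_tool", "body": {
  "steps": [
    {"delta_pos": [0,0,-1],"yaw": 0,"hand": 18},
    {"delta_pos": [0,0,0],"yaw": 0,"hand": 18},
    {"delta_pos": [0,0,0],"yaw": 0,"hand": 18}
  ]
}}

```text
clock: 16.1
eef_pos: [468.3, 209.1, 197.6]
eef_rot: [3.142, 0.0, -0.002]
wrist_force: [-0.0, 0.2, -1.6]
finger_gap: 25.9
```

{"method": "drive_tool", "body": {
  "steps": [
    {"delta_pos": [0,0,-0.7],"yaw": 0,"hand": 18},
    {"delta_pos": [0,0,0],"yaw": 0,"hand": 18},
    {"delta_pos": [0,0,0],"yaw": 0,"hand": 18}
  ]
}}

```text
clock: 16.35
eef_pos: [468.3, 209.1, 196.9]
eef_rot: [3.142, 0.0, -0.002]
wrist_force: [0.4, 0.4, -0.7]
finger_gap: 26.2
```

{"method": "drive_tool", "body": {
  "steps": [
    {"delta_pos": [0,0,-0.5],"yaw": 0,"hand": 18},
    {"delta_pos": [0,0,0],"yaw": 0,"hand": 18},
    {"delta_pos": [0,0,0],"yaw": 0,"hand": 18}
  ]
}}

```text
clock: 16.6
eef_pos: [468.4, 209.1, 196.5]
eef_rot: [-3.142, -0.0, -0.002]
wrist_force: [0.3, 0.2, -0.9]
finger_gap: 26.0
```

{"method": "drive_tool", "body": {
  "steps": [
    {"delta_pos": [0,0,-0.6],"yaw": 0,"hand": 18},
    {"delta_pos": [0,0,0],"yaw": 0,"hand": 18},
    {"delta_pos": [0,0,0],"yaw": 0,"hand": 18}
  ]
}}

```text
clock: 16.85
eef_pos: [468.4, 209.1, 196.1]
eef_rot: [-3.141, -0.0, -0.002]
wrist_force: [-0.6, -0.3, 2.4]
finger_gap: 26.3
```

{"method": "drive_tool", "body": {
  "steps": [
    {"delta_pos": [0,0,-0.5],"yaw": 0,"hand": 18},
    {"delta_pos": [0,0,0],"yaw": 0,"hand": 18},
    {"delta_pos": [0,0,0],"yaw": 0,"hand": 18}
  ]
}}

```text
clock: 17.1
eef_pos: [468.4, 209.1, 195.7]
eef_rot: [-3.141, -0.0, -0.002]
wrist_force: [-1.4, -0.4, 4.5]
finger_gap: 25.9
```

{"method": "drive_tool", "body": {
  "steps": [
    {"delta_pos": [0,0,0.7],"yaw": 0,"hand": 18},
    {"delta_pos": [0,0,0],"yaw": 0,"hand": 18},
    {"delta_pos": [0,0,0],"yaw": 0,"hand": 18}
  ]
}}

```text
clock: 17.35
eef_pos: [468.4, 209.1, 196.0]
eef_rot: [-3.142, -0.0, -0.002]
wrist_force: [-0.5, -0.4, 2.7]
finger_gap: 25.7
```

```bash
python3 - <<'E'
from h import *
from cell import manip
s=manip.read_state();print(s["eef_pos"],s["wrist_force"])
c=grab("wrist","w19");S=grab("scene","s19");D=grab("side","d19")
print(manip.read_state()["wrist_force"])
crop("w19",220,180,420,330,4,"c19"); crop("s19",300,130,420,250,6,"c20");crop("d19",190,180,310,280,6,"c21")
E
```

```text
[468.35469746 209.0880078  196.0472001 ] [-0.51381895 -0.36086471  2.67748538]
[ 0.80217784 -0.56741242  2.08138233]
```

View pics/c19.png

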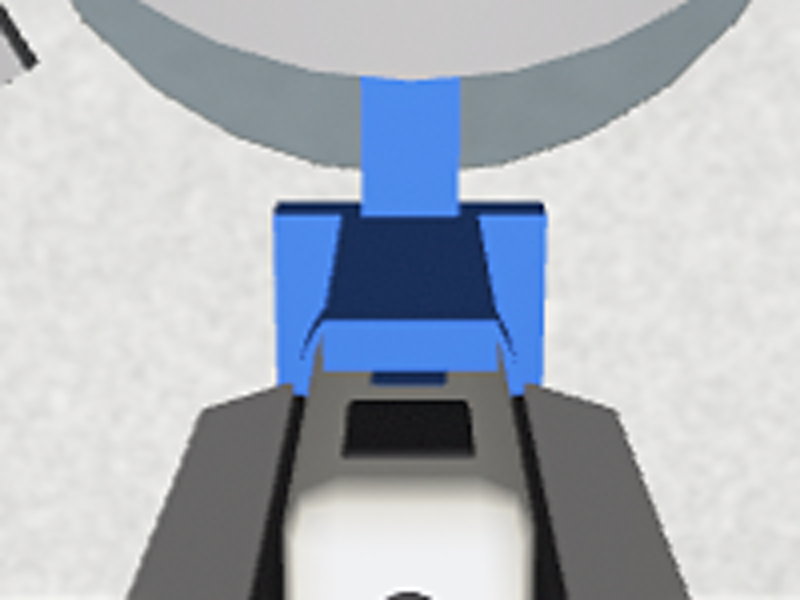

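View pics/c21.png

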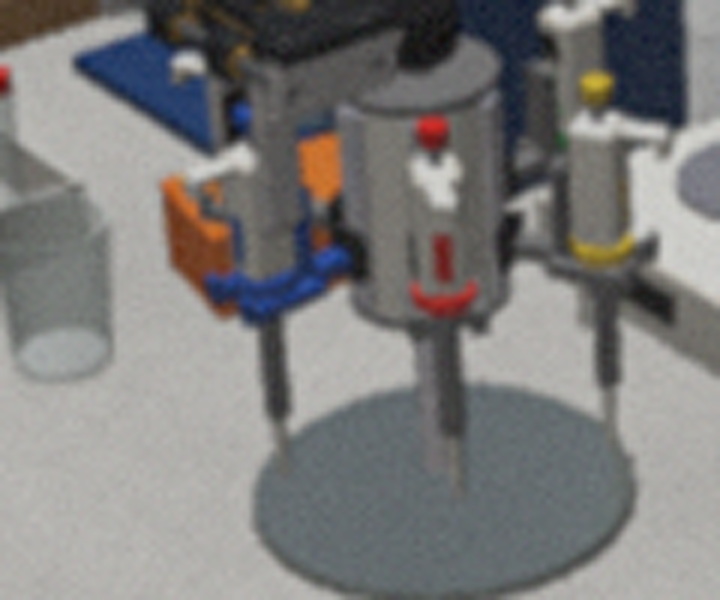

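{"method": "drive_tool", "body": {
  "steps": [
    {"delta_pos": [0,0,0.3],"yaw": 0,"hand": 18},
    {"delta_pos": [0,0,0],"yaw": 0,"hand": 22},
    {"delta_pos": [0,0,0],"yaw": 0,"hand": 25}
  ],
  "squeeze": 5
}}

```text
clock: 17.75
eef_pos: [468.3, 209.1, 196.3]
eef_rot: [3.142, 0.0, -0.002]
wrist_force: [-0.1, 0.6, 1.2]
finger_gap: 26.0
```

{"method": "drive_tool", "body": {
  "steps": [
    {"delta_pos": [0,0,0],"yaw": 0,"hand": 29},
    {"delta_pos": [0,0,0],"yaw": 0,"hand": 34},
    {"delta_pos": [0,0,0],"yaw": 0,"hand": 40},
    {"delta_pos": [0,0,0],"yaw": 0,"hand": 48},
    {"delta_pos": [0,0,0],"yaw": 0,"hand": 52}
  ]
}}

```text
clock: 18.17
eef_pos: [468.3, 209.1, 196.3]
eef_rot: [3.142, 0.0, -0.002]
wrist_force: [-0.6, 0.3, 0.5]
finger_gap: 50.0
```

```bash
python3 - <<'E'
from h import *
from cell import manip
s=manip.read_state();print(s["eef_pos"],s["wrist_force"],s["finger_gap"])
c=grab("wrist","w22");D=grab("side","d22")
crop("w22",190,180,450,340,3,"c22");crop("d22",190,180,310,280,6,"c23")
E
```

```text
[468.27812597 209.05646837 196.31870897] [-0.57110289  0.26032462  0.53952847] 49.96422677034336
```

View pics/c22.png

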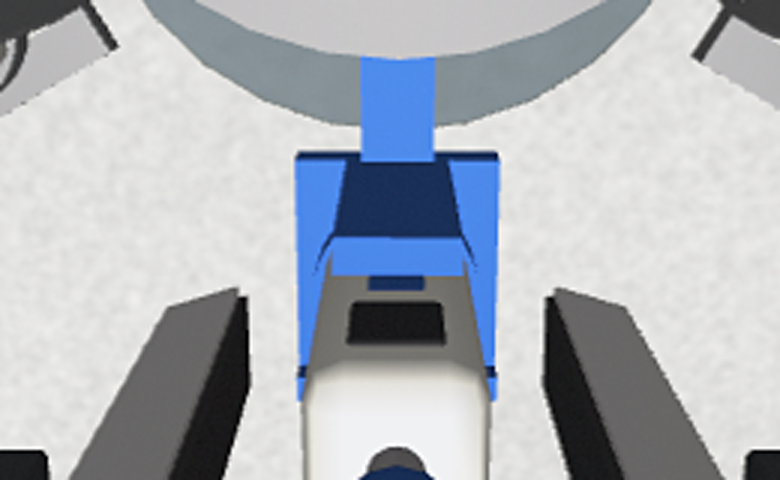

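View pics/c23.png

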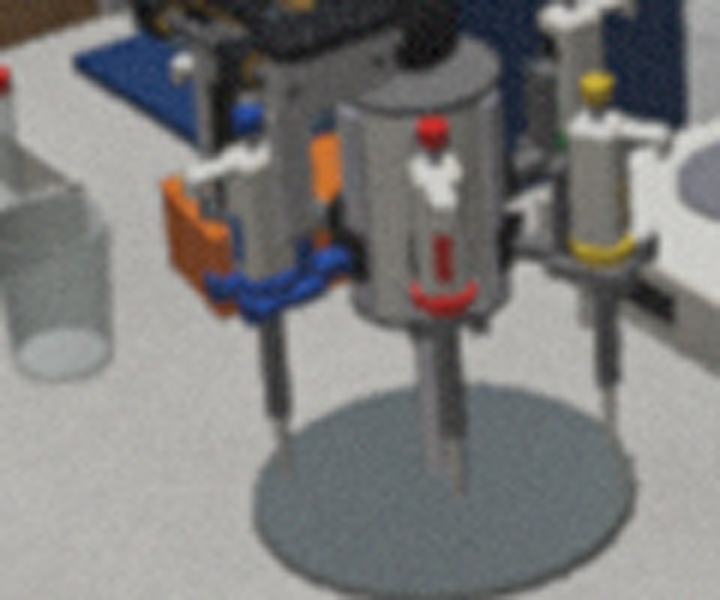

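Released and hanging. Retreat straight up (fingers clear the pipette on both sides), then back towards the robot.

{"method": "drive_tool", "body": {
  "steps": [
    {"delta_pos": [0,0,10],"yaw": 0,"hand": 52},
    {"delta_pos": [0,0,25],"yaw": 0,"hand": 52},
    {"delta_pos": [0,0,30],"yaw": 0,"hand": 52},
    {"delta_pos": [0,0,30],"yaw": 0,"hand": 52},
    {"delta_pos": [0,0,30],"yaw": 0,"hand": 52}
  ]
}}

```text
clock: 18.68
eef_pos: [468.0, 209.0, 323.7]
eef_rot: [-3.141, -0.001, -0.002]
wrist_force: [-0.1, -0.5, 0.1]
finger_gap: 52.2
```

{"method": "drive_tool", "body": {
  "steps": [
    {"delta_pos": [0,0,25],"yaw": 0,"hand": 52},
    {"delta_pos": [-30,0,0],"yaw": 0,"hand": 52},
    {"delta_pos": [-40,0,0],"yaw": 0,"hand": 52},
    {"delta_pos": [-25,0,0],"yaw": 0,"hand": 52},
    {"delta_pos": [0,0,0],"yaw": 0,"hand": 52}
  ]
}}

```text
clock: 19.1
eef_pos: [370.3, 209.1, 348.3]
eef_rot: [-3.14, -0.003, -0.0]
wrist_force: [0.0, -0.1, 1.4]
finger_gap: 52.1
```

{"method": "drive_tool", "body": {
  "steps": [
    {"delta_pos": [0,0,0],"yaw": 0,"hand": 52},
    {"delta_pos": [0,0,0],"yaw": 0,"hand": 52}
  ]
}}

```text
clock: 19.27
eef_pos: [373.7, 209.1, 346.9]
eef_rot: [-3.141, -0.001, -0.001]
wrist_force: [-0.1, -0.6, -0.6]
finger_gap: 52.0
```

```bash
python3 - <<'E'
from h import *
from cell import manip
s=manip.read_state();print(s["eef_pos"],s["wrist_force"],s["finger_gap"],s["clock"])
c=grab("wrist","w24");D=grab("side","d24");grab("scene","s24")
P=cloud(c);hs=cv2.cvtColor(c["frame"],cv2.COLOR_RGB2HSV)
b=(hs[...,0]>100)&(hs[...,0]<125)&(hs[...,1]>110)
for z0,z1 in((255,290),(174,186)):
    q=P[b&(P[...,2]>z0)&(P[...,2]<z1)&(np.hypot(P[...,0]-467,P[...,1]-210)<30)]
    print(len(q),q.min(0).round(1),q.max(0).round(1)) if len(q) else 0
hanger(c);buttons(c)
crop("d24",170,120,330,280,4.5,"c24")
E
```

```text
[373.70399693 209.09559328 346.90968172] [-0.14811781 -0.62542223 -0.56568521] 51.98507868540552 19.2667
416 [459.6 203.  269.1] [474.4 217.1 273.8]
108 [444.3 190.5 174. ] [489.7 229.9 179.8]
n 1294
442 448 104 L (np.float64(220.8), np.float64(229.2), np.float64(178.0)) R (np.float64(190.5), np.float64(199.8), np.float64(178.1)) z [176.9 178.1 179.2]
448 456 173 L (np.float64(220.5), np.float64(229.5), np.float64(172.1)) R (np.float64(191.2), np.float64(199.7), np.float64(171.8)) z [170.8 172.  173.3]
456 464 92 L (np.float64(222.3), np.float64(229.4), np.float64(171.9)) R (np.float64(190.4), np.float64(207.7), np.float64(172.0)) z [170.7 172.  173.8]
464 472 74 L (np.float64(227.2), np.float64(230.1), np.float64(171.9)) R (np.float64(190.4), np.float64(193.4), np.float64(172.1)) z [170.6 171.9 173. ]
472 478 57 L (np.float64(211.1), np.float64(230.0), np.float64(172.4)) R (np.float64(190.6), np.float64(193.4), np.float64(171.9)) z [171.1 172.1 173.8]
478 484 57 L (np.float64(219.2), np.float64(230.0), np.float64(172.0)) R (np.float64(190.7), np.float64(194.4), np.float64(172.3)) z [171.1 172.2 173.3]
484 490 308 L (np.float64(209.0), np.float64(229.9), np.float64(221.2)) R (np.float64(190.7), np.float64(208.2), np.float64(219.2)) z [171.3 220.9 223.1]
x range [444.34593512 444.35769617 515.14975871]
red btn 645 [515.8 124.4 280.2] r 98.3 free dir 178.9
red col 248 [507.9 134.2 188.4] r 94.7 free dir 171.74
```

View pics/w24.png

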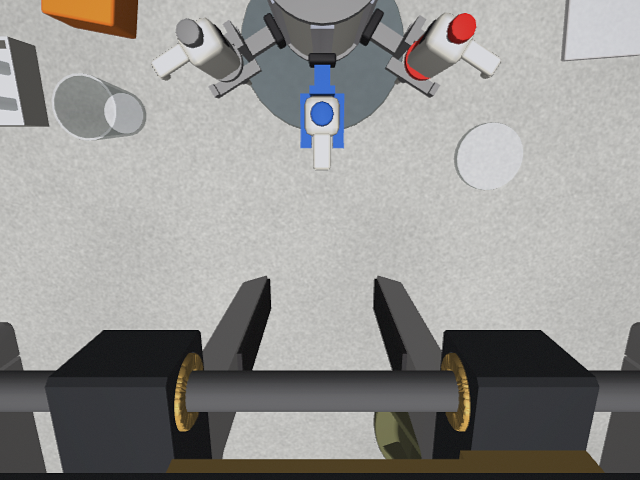

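View pics/c24.png

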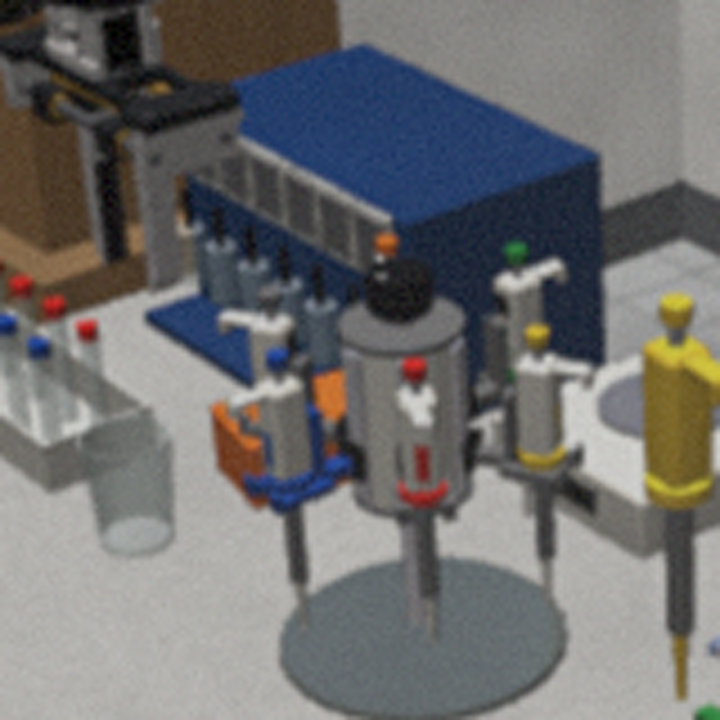

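View pics/s24.png

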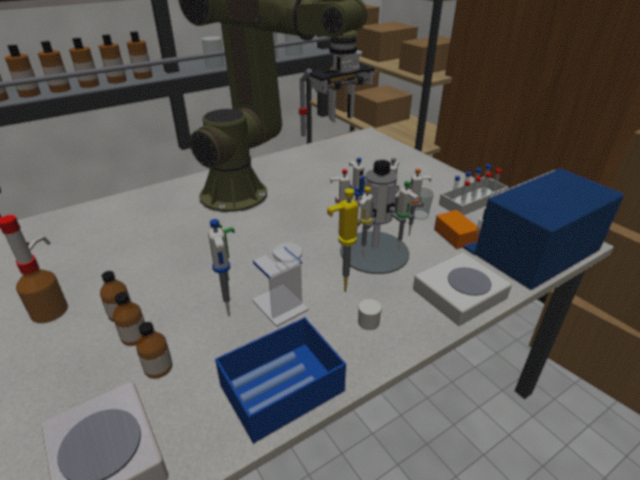

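```bash
python3 -c "
from cell import manip
print(manip.sign_off())"
```

```text
the job is handed in; nothing more can be done
None
```

The blue pipette from the clear stand is hanging on the free blue hanger, which faces the front of the bench. I handed the job in just after 19 s on the robot's clock; no verdict came back.

- **Turning the head:** I turned the knob about 170° clockwise in one grip, with no slip seen. The hanger now points within about 1° of the front.
- **Hanging:** I took the smaller blue pipette from the clear stand and left the larger loose blue one alone. The collar met the hanger at about 172 mm, roughly 6 mm below the nominal height. The highest wrist force I read was 4.5 N, an estimated 5–6 N on the hanger. I eased back up before letting go.
- **Last checks:** The pipette's button is centred over the pocket at about (467, 210) mm. Its top is about 273 mm high, which fits an upright, seated pipette. The hanger's height and direction did not change on release, and the red pipette's position is also unchanged. The final pictures show nothing else moved, and the robot is clear of everything.

**Disagreements**
- The fingertips were about 29 mm higher than the stated finger overhang implies. My first try at gripping the knob closed on air above it, without touching anything. I then went by the fingertip height seen in the wrist camera.
- The wrist camera and the fixed cameras disagreed by up to 3 mm on the pipette's position, so I centred each grip and the hanging on the wrist view.

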